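# Pack the row of snack pots into the sliding-cover box, same order

## Task

Slide the snack box's cover fully back and move the four lidded pots from the row on the tray into the box, one to each bay, standing upright and in the same left-to-right order as they stand in the row now. Then slide the cover fully shut over them; do not tip any pot over on the way.

Things in the scene. Friction and masses are not known exactly. Their poses are not given: they have to be found in the camera images.
- pot_wide: Wide round white pot with a flat metal lid: 52 mm across, 46 mm tall, 120 g (may vary), straight sides. Origin at the centre of its underside, z up. It starts on the wide round coaster.
- pot_slim: Slim round white pot with a flat metal lid: 38 mm across, 56 mm tall, about 120 g, straight sides. Origin at the centre of its underside, z up. It starts on the small round coaster.
- pot_square: Square white pot with a flat metal lid: 46 x 46 mm, 50 mm tall, about 120 g. Origin at the centre of its underside, x and y square to its sides. It starts on the square coaster.
- pot_oblong: Oblong white pot with a flat metal lid: 40 mm along its own x, 58 mm along its own y, 48 mm tall, about 120 g. Origin at the centre of its underside. It starts with its long side roughly along the row, on the oblong coaster; it fits a bay with its long side along the box's long side.
- coaster_wide: Round cork coaster 66 mm across, 5 mm thick, fixed on the dark wooden tray (its top 12 mm above the worktop). Origin at the centre of its underside, y to the robot's left along the row. The four coasters form the row, about 85 mm apart; each pot starts on its own.
- coaster_slim: Small round cork coaster 52 mm across, 5 mm thick, fixed on the dark wooden tray (its top 12 mm above the worktop). Origin at the centre of its underside, y to the robot's left along the row. The four coasters form the row, about 85 mm apart; each pot starts on its own.
- coaster_square: Square cork coaster 60 x 60 mm, 5 mm thick, fixed on the dark wooden tray (its top 12 mm above the worktop). Origin at the centre of its underside, y to the robot's left along the row. The four coasters form the row, about 85 mm apart; each pot starts on its own.
- coaster_oblong: Oblong cork coaster 54 mm (x) by 72 mm (y), 5 mm thick, fixed on the dark wooden tray (its top 12 mm above the worktop). Origin at the centre of its underside, y to the robot's left along the row. The four coasters form the row, about 85 mm apart; each pot starts on its own.
- box: White snack box, fixed, 130 mm (x) by 330 mm (y); walls 66 mm high, 6 thick; floor 6 thick. Origin: centre of underside; x points away from the robot, y to its left, turned up to 0.18 rad. Four bays in a row along y, each 118 (x) by 76 mm (y), centred at x 0, y +121, +40, -40, -121 mm; dividers rise 18 mm above the floor. It stands left or right of the robot's midline, the tray on the other side.
- cover (a joint): Opening in m of the box's flat wooden cover (underside 67, top 73 mm above worktop): 0 shut, 0.12 fully back along box +x, all bays clear. Starts 0 to 0.04 open; about 2 N friction, stays put. Dark grip bar on top: 12 mm thick (box x), 70 long (y), 22 tall, top 95 mm above worktop, centred at box x = 20 mm + opening, y 0. It can be pinched from above.
There are look-alikes about, which are no part of the job. Leave any yellow look-alike of the pot_slim alone. What is shaped like the pot_wide but pink is not meant.

How it is judged:
By the outcome, as a careful person would: the job done as asked, in the order asked, and still so for the second after the job is handed in, with the robot touching nothing.
It also fails if it takes over 120 s, if anything falls off the work surface, if the arm or the gripper's body presses on something with over 40 N, if the wrist force passes 120 N, or if a joint passes its speed limit or range.

## Robot

A 6-joint arm with a two-finger parallel gripper is mounted at the origin on the work surface. World frame = base frame: x ahead of the robot, y to its left, z up, the work surface at z = 0. Lengths are in m, angles in rad, forces in N, time in s.
With the tool pointing down it reaches from about 0.25 to 0.725 m from the base axis. Payload 4 kg.
Tool frame: the origin (TCP) lies at the very end of the fingers, on their centre line; the grasp point (between the pads) lies 19 mm behind it; y points along the fingers, z is the direction in which the jaws open and shut, and the axes are right-handed (so a half turn about y gives the same grasp; the last joint's range is limited). The gripper opens to 85 mm and grips with 20 to 120 N. Pads are 22 mm wide; open, the fingers measure 114 mm over their backs; the gripper's body (76 mm by 85 mm) begins 54 mm behind the grasp point. The pads swing forward as they close: fully open they stand 13 mm farther back than shut.
Start: joints at [-1.122, 0.241, 0.005, 1.335, 0, 1.571], TCP at [0.217, -0.45, 0.231] pointing down, gripper open.
Joint ranges: [-2.72, 2.72], [-1.05, 1.87], [-1.09, 1.28], [-1.99, 2.15], [-1.42, 1.44], [-3.14, 3.14]. Speed limits (rad/s): [2.79, 2.79, 3.14, 3.14, 3.14, 3.14].

## Interface

Orientations are given as a unit quaternion [x, y, z, w].
In Python, from workcell import bot gives the robot as it stands. The module is installed in compiled form; this text tells all that it offers.
- The arm moves only by the tool move_arm, never from a script. Its argument "increments" is a list of rows, each an object with "grip": the closure, from 0 (fully open) to 1 (shut); "linear": the shift along the tool's x, y, z scaled (see below), a list of three; "twist": the turn about the tool's y scaled (see below). A call has exactly 5 rows; each row shifts and turns the pose as measured when the row begins, along the tool's axes as they then stand; what a row does not reach is not made up. The controller multiplies each number of a shift by 0.2 m and each number of a turn by 2 rad. A row lasts 1/10 s, in which the tool goes at most 50 mm and 8.59 degrees, less where a joint would pass 70% of its speed; a pose out of reach is approached as far as the arm can. A call with a number of a shift or a turn outside -1 to 1 is refused whole. A call with a gripper value outside its range is refused whole. The fingers move at their own pace and stop on an object; the grip force is fixed at half the most. Time passes only in rows, so rows that do not move let the fingers close, or fill a call up. It gives the time, the measured TCP pose, the force and the opening at its end, in the units of the state.
- bot.get_obs(): the state, without advancing time (a new reading comes with each control period).
- bot.camera(name): name is "scene" or "top"; returns (picture, depth): 420x560x3 uint8, blue, green, red; 420x560 float32, m along the optical axis (not along the pixel's ray), 0 where there is no reading.
- bot.camera_params(name): a dict with "camera_matrix" (3x3 intrinsics, pixels), "rvec" (rotation vector, rad) and "tvec" (3), from world to camera coordinates, as OpenCV has them. Camera axes: x right, y down, z forward; pixel columns grow to the right and rows downward; lengths in m; the calibration is good to about 2 mm. A picture is of the moment at which its call begins. camera_params takes no time and is no camera call.
- bot.job_done(): hands the job in, once; it reports no verdict.
The state is a dict: "clock": time; "joint_pos": joint angles; "joint_vel": joint speeds; "tau": joint torques, N m; "eef_pos": TCP position; "tool_rot": TCP orientation; "ft_force": force on the tool from outside, world axes, zero at the start; "ft_torque": the same for the moment, N m; "grip_width": finger opening in m.
Only numpy, scipy, OpenCV 4.12 (cv2) and the standard library are available. Lean on these libraries where they do the work, as an engineer would, in place of code of your own. Each camera call takes 0.05 s, during which the arm holds its last target. There are 200 camera calls.

## Working session

There is one attempt and no reset: what is moved stays moved. The work goes in short steps, Python scripts to look and compute and a tool call to move; the robot and the scene stay as the last step left them, time stands still between calls to the robot, and variables do not carry over. Pictures are saved under pics/ and viewed, about 12 in all and at most 16, crops included, and the job is handed in when it is done.

Besides the shell and the picture viewer there is one more tool, called after "Emit:" by a JSON object that holds its "method" and its "body", one argument or row to a line. move_arm: Moves the arm, as the interface text tells. Its arguments: {"type":"object","properties":{"increments":{"type":"array"}},"required":["increments"]}

```bash
mkdir -p pics; python3 - <<'E'
from workcell import bot
import cv2,numpy as np
for n in("scene","top"):
    im,d=bot.camera(n); cv2.imwrite(f"pics/{n}0.png",im); np.save(f"{n}0.npy",d)
    p=bot.camera_params(n); R=cv2.Rodrigues(np.array(p["rvec"],float))[0]; print(n,p["camera_matrix"],"C",-R.T@np.array(p["tvec"]).ravel(),R.round(3))
print(bot.get_obs())
E
```

```text
scene [[520.28631432   0.         274.32169346]
 [  0.         520.28631432 213.70580116]
 [  0.           0.           1.        ]] C [ 1.27440384 -0.3389823   0.98674316] [[ 0.333  0.943  0.004]
 [ 0.724 -0.253 -0.641]
 [-0.604  0.216 -0.767]]
top [[527.61805828   0.         276.88938248]
 [  0.         527.61805828 210.36023262]
 [  0.           0.           1.        ]] C [ 0.46292087 -0.05350684  1.23044298] [[-0.012 -1.     0.009]
 [-0.995  0.011 -0.103]
 [ 0.103 -0.01  -0.995]]
{'clock': 0.1, 'joint_pos': array([-1.12199308e+00,  2.41386152e-01,  3.84983878e-03,  1.33521052e+00,
       -1.11299811e-05,  1.57077529e+00]), 'joint_vel': array([-9.74348994e-06,  8.92680360e-05,  3.17722265e-03, -1.75515213e-04,
       -1.79593353e-05, -8.57747023e-04]), 'tau': array([ 4.48871624e-04, -3.73136330e+01,  2.53010666e+01,  1.08710307e-02,
        3.92718221e-05,  3.70322780e-06]), 'eef_pos': array([ 0.21669129, -0.44996695,  0.23047428]), 'tool_rot': array([-0.15751201,  0.69004726, -0.68870437,  0.15719744]), 'ft_force': array([-0.09838448, -0.2240139 , -0.46960422]), 'ft_torque': array([ 0.00795903, -0.02235271, -0.05753572]), 'grip_width': 0.08528335895364379}
```

View pics/top0.png

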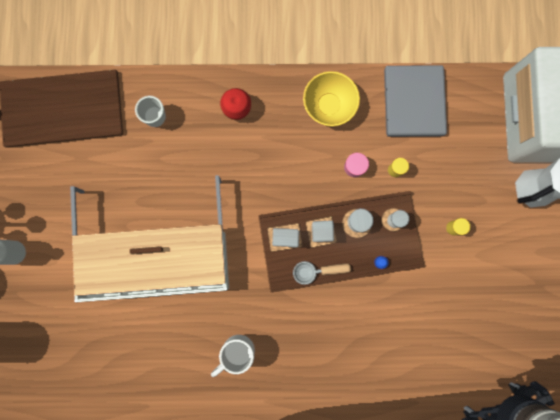

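View pics/scene0.png

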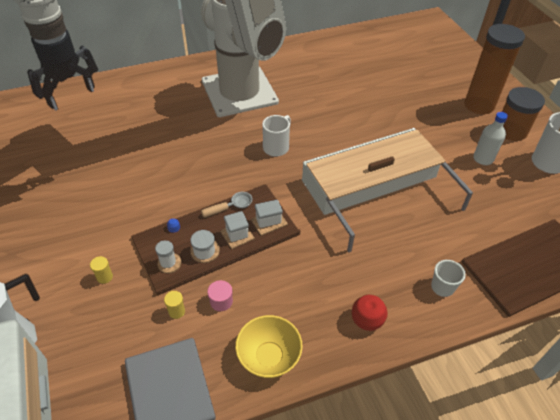

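Top view: the box is at about (150,262) with the bar at (147,250). The row on the tray, left to right, is oblong (285,237), square (322,232), wide (359,221), slim (397,219). A pink and a yellow look-alike stand beyond it, and the cover slides upward (+x). Next I'll measure these from the depth image.

```bash
cat > h.py <<'E'
from workcell import bot
import cv2,numpy as np
from scipy.spatial.transform import Rotation as Ro
def cloud(n,d):
    p=bot.camera_params(n);K=np.array(p["camera_matrix"]);R=cv2.Rodrigues(np.array(p["rvec"],float))[0];t=np.array(p["tvec"]).ravel()
    v,u=np.mgrid[0:d.shape[0],0:d.shape[1]]
    c=np.stack([(u-K[0,2])/K[0,0]*d,(v-K[1,2])/K[1,1]*d,d],-1)
    return (c-t)@R
def blobs(P,m,amin=60):
    n,l,s,c=cv2.connectedComponentsWithStats(m.astype(np.uint8))
    for i in range(1,n):
        if s[i,4]<amin: continue
        q=P[l==i]; r=cv2.minAreaRect((q[:,:2]*1000).astype(np.float32))
        print("px",c[i].round(),"n",s[i,4],"z",np.median(q[:,2]).round(4),"rect c",np.round(r[0],1),"size",np.round(r[1],1),"ang",round(r[2],1),"mean",(q[:,:2].mean(0)*1000).round(1))
def go(x,y,z,yaw=None):
    """delta in tool units; yaw = world angle (rad) of jaw axis, mod pi"""
    o=bot.get_obs();R=Ro.from_quat(o["tool_rot"]).as_matrix()
    d=R.T@(np.array([x,y,z])-o["eef_pos"])/0.2
    print("at",o["eef_pos"].round(4),"jaw",np.arctan2(R[1,2],R[0,2]).round(3),"ydir",R[:,1].round(3),"xdir",R[:,0].round(3),"F",o["ft_force"].round(1),"w",round(o["grip_width"],4),"t",o["clock"],"j6",o["joint_pos"][5].round(2))
    tw=0
    if yaw is not None:
        e=yaw-np.arctan2(R[1,2],R[0,2]); e=(e+np.pi/2)%np.pi-np.pi/2
        tw=-e/2 if R[2,1]<0 else e/2
    print("linear",d.round(3),"dist mm",(np.linalg.norm(d)*200).round(1),"twist",round(tw,3))
E
python3 - <<'E'
from h import *
d=np.load("top0.npy");P=cloud("top",d)
v,u=np.mgrid[0:420,0:560]
print("lids");m=(P[...,2]>.05)&(P[...,2]<.075)&(u>260)&(u<425)&(v>190)&(v<290);blobs(P,m)
print("bar");m=(P[...,2]>.085)&(P[...,2]<.1)&(u>60)&(u<235)&(v>200)&(v<310);blobs(P,m,20)
print("cover");m=(P[...,2]>.069)&(P[...,2]<.08)&(u>60)&(u<235)&(v>170)&(v<310);blobs(P,m)
print("box+cover");m=(P[...,2]>.055)&(P[...,2]<.08)&(u>60)&(u<235)&(v>223)&(v<310);blobs(P,m)
print("tray stuff");m=(P[...,2]>.015)&(P[...,2]<.05)&(u>260)&(u<425)&(v>190)&(v<290);blobs(P,m,20)
print(P[150,450],P[250,180])
d=np.load("scene0.npy");P=cloud("scene",d);v,u=np.mgrid[0:420,0:560]
print("scene lids");m=(P[...,2]>.05)&(P[...,2]<.075)&(u>140)&(u<290)&(v>190)&(v<290);blobs(P,m)
print("bar");m=(P[...,2]>.085)&(P[...,2]<.1)&(u>300)&(u<445)&(v>140)&(v<190);blobs(P,m,20)
go(.4,-.2,.2,0)
E
```

```text
lids
px [360. 220.] n 427 z 0.0621 rect c [ 560.3 -250.3] size [49.7 49.3] ang 89.6 mean [ 559.8 -250.3]
px [399. 219.] n 220 z 0.0713 rect c [ 562.2 -335.6] size [35.8 36.8] ang 44.6 mean [ 561.8 -334.4]
px [322. 231.] n 433 z 0.0659 rect c [ 536.6 -166.1] size [46.5 44.9] ang 89.7 mean [ 536.4 -165.2]
px [285. 237.] n 468 z 0.064 rect c [523.6 -82.7] size [58.  39.7] ang 86.5 mean [523.6 -82.5]
bar
px [145. 250.] n 181 z 0.094 rect c [498.2 218.6] size [12.  69.6] ang 3.9 mean [498.1 218.4]
cover
px [147. 260.] n 8348 z 0.0729 rect c [478.2 218.2] size [132.8 327.8] ang 3.2 mean [477.5 218.9]
box+cover
px [148. 261.] n 9357 z 0.0726 rect c [483.8 219.3] size [170.7 332.7] ang 3.7 mean [474.2 217.5]
tray stuff
px [336. 204.] n 435 z 0.0176 rect c [ 599. -203.] size [ 13.9 351.5] ang 8.5 mean [ 601.7 -203. ]
px [389. 220.] n 157 z 0.0176 rect c [ 562.5 -327.2] size [50.4 41.2] ang 14.0 mean [ 563.4 -323.3]
px [348. 214.] n 21 z 0.016 rect c [ 578.4 -230.7] size [ 6.4 22.2] ang 43.3 mean [ 578.7 -230.3]
px [323. 219.] n 34 z 0.0171 rect c [ 567.2 -168.8] size [ 7.1 39.7] ang 2.4 mean 
[... 697 characters left out ...]

scene lids
px [268. 209.] n 384 z 0.0646 rect c [527.  -86.4] size [57.6 43.1] ang 86.4 mean [529.9 -87.2]
px [236. 222.] n 374 z 0.0664 rect c [ 539.4 -168.9] size [47.4 46.6] ang 1.2 mean [ 543.  -169.8]
px [202. 240.] n 393 z 0.0628 rect c [ 562.3 -254.6] size [49.8 52.3] ang 71.7 mean [ 565.6 -254.9]
px [165. 250.] n 252 z 0.0714 rect c [ 565.8 -338.8] size [36.  38.5] ang 78.5 mean [ 569.8 -339.1]
bar
px [381. 162.] n 156 z 0.0937 rect c [500.9 214. ] size [15.  69.3] ang 3.6 mean [502.1 213.8]
at [ 0.2167 -0.45    0.2305] jaw -1.122 ydir [-0.001  0.002 -1.   ] xdir [-0.901 -0.434  0.   ] F [-0.1 -0.2 -0.5] w 0.0853 t 0.1 j6 1.57
linear [-1.368  0.154 -0.728] dist mm 311.5 twist -0.561
```

Two cameras agree within about 4 mm and the sizes match. The lids read about 5 mm high, so the coaster tops are at 17 mm. I'll rotate the jaws to the box yaw (+0.063) first.

Emit:
{"method": "move_arm", "body": {
  "increments": [
    {"grip": 0,"linear": [0,0,0],"twist": -0.075},
    {"grip": 0,"linear": [0,0,0],"twist": -0.075},
    {"grip": 0,"linear": [0,0,0],"twist": -0.075},
    {"grip": 0,"linear": [0,0,0],"twist": -0.075},
    {"grip": 0,"linear": [0,0,0],"twist": -0.075}
  ]
}}

```text
clock: 0.6
eef_pos: [0.2158, -0.4482, 0.2277]
tool_rot: [-0.4, 0.586, -0.58, 0.401]
ft_force: [-0.1, 0.5, -0.7]
grip_width: 0.0852
```

Emit:
{"method": "move_arm", "body": {
  "increments": [
    {"grip": 0,"linear": [0,0,0],"twist": -0.075},
    {"grip": 0,"linear": [0,0,0],"twist": -0.075},
    {"grip": 0,"linear": [0,0,0],"twist": -0.075},
    {"grip": 0,"linear": [0,0,0],"twist": 0},
    {"grip": 0,"linear": [0,0,0],"twist": 0}
  ]
}}

```text
clock: 1.1
eef_pos: [0.215, -0.4466, 0.2251]
tool_rot: [-0.518, 0.484, -0.475, 0.522]
ft_force: [0.6, 0.6, -0.3]
grip_width: 0.0854
```

```bash
python3 -c "
from h import *
go(.4995,.2163,.17,.063)"
```

```text
at [ 0.215  -0.4466  0.2251] jaw 0.081 ydir [-0.006  0.013 -1.   ] xdir [ 0.081 -0.997 -0.013] F [ 0.6  0.6 -0.3] w 0.0854 t 1.1 j6 0.37
linear [-3.184  0.309  1.688] dist mm 723.4 twist 0.009
```

Emit:
{"method": "move_arm", "body": {
  "increments": [
    {"grip": 0,"linear": [-0.21,0,0.112],"twist": 0.009},
    {"grip": 0,"linear": [-0.21,0,0.112],"twist": 0},
    {"grip": 0,"linear": [-0.21,0,0.112],"twist": 0},
    {"grip": 0,"linear": [-0.21,0,0.112],"twist": 0},
    {"grip": 0,"linear": [-0.21,0,0.112],"twist": 0}
  ]
}}

```text
clock: 1.6
eef_pos: [0.3156, -0.2291, 0.2253]
tool_rot: [-0.507, 0.496, -0.487, 0.51]
ft_force: [2.0, -0.2, -0.6]
grip_width: 0.0854
```

Emit:
{"method": "move_arm", "body": {
  "increments": [
    {"grip": 0,"linear": [-0.21,0,0.112],"twist": 0},
    {"grip": 0,"linear": [-0.21,0,0.112],"twist": 0},
    {"grip": 0,"linear": [-0.21,0,0.112],"twist": 0},
    {"grip": 0,"linear": [-0.21,0,0.112],"twist": 0},
    {"grip": 0,"linear": [-0.21,0,0.112],"twist": 0}
  ]
}}

```text
clock: 2.1
eef_pos: [0.4238, -0.0068, 0.2283]
tool_rot: [-0.503, 0.498, -0.492, 0.507]
ft_force: [1.5, -1.5, -1.0]
grip_width: 0.0855
```

Emit:
{"method": "move_arm", "body": {
  "increments": [
    {"grip": 0,"linear": [-0.21,0,0.112],"twist": 0},
    {"grip": 0,"linear": [-0.21,0,0.112],"twist": 0},
    {"grip": 0,"linear": [-0.21,0,0.112],"twist": 0},
    {"grip": 0.4,"linear": [0,0,0],"twist": 0},
    {"grip": 0.4,"linear": [0,0,0],"twist": 0}
  ]
}}

```text
clock: 2.6
eef_pos: [0.492, 0.1324, 0.2285]
tool_rot: [-0.502, 0.499, -0.493, 0.507]
ft_force: [0.3, 0.7, 0.3]
grip_width: 0.0589
```

```bash
python3 -c "
from h import *
go(.4995,.2163,.14,.063)"
```

```text
at [0.492  0.1324 0.2285] jaw 0.017 ydir [-0.001  0.011 -1.   ] xdir [ 0.017 -1.    -0.011] F [0.3 0.7 0.3] w 0.0589 t 2.6 j6 1.81
linear [-0.414  0.447  0.045] dist mm 122.2 twist -0.023
```

Emit:
{"method": "move_arm", "body": {
  "increments": [
    {"grip": 0.4,"linear": [-0.22,0.08,0.02],"twist": -0.023},
    {"grip": 0.4,"linear": [-0.2,0.12,0.03],"twist": 0},
    {"grip": 0.4,"linear": [0,0.22,0],"twist": 0},
    {"grip": 0.4,"linear": [0,0,0],"twist": 0},
    {"grip": 0.4,"linear": [0,0,0],"twist": 0}
  ]
}}

```text
clock: 3.1
eef_pos: [0.4995, 0.2144, 0.1457]
tool_rot: [-0.509, 0.49, -0.485, 0.515]
ft_force: [0.5, -0.2, 1.1]
grip_width: 0.0513
```

```bash
python3 -c "
from h import *
go(.4995,.2163,.079,.063)
im,d=bot.camera('scene');cv2.imwrite('pics/s1.png',cv2.resize(im[60:240,260:500],None,fx=3,fy=3))"
```

```text
at [0.4995 0.2144 0.1457] jaw 0.049 ydir [ 0.002  0.011 -1.   ] xdir [ 0.049 -0.999 -0.011] F [ 0.5 -0.2  1.1] w 0.0513 t 3.1 j6 1.92
linear [-0.006  0.334 -0.001] dist mm 66.7 twist -0.007
```

View pics/s1.png

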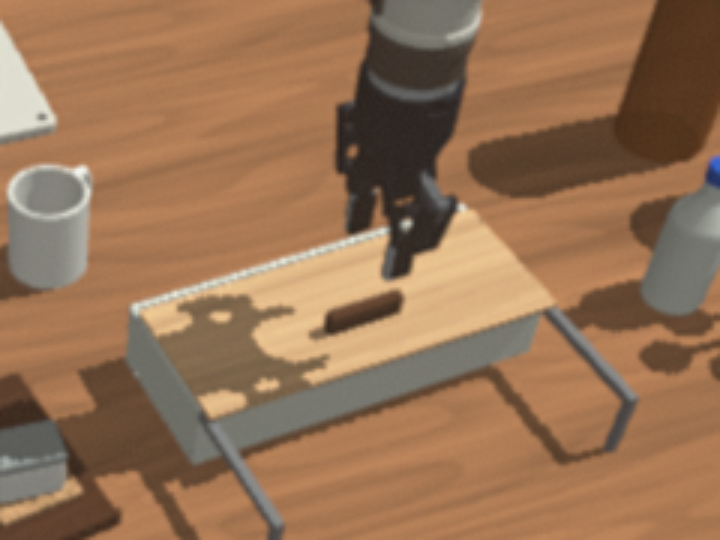

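The fingers straddle the bar line, just above it. I'll descend and close.

Emit:
{"method": "move_arm", "body": {
  "increments": [
    {"grip": 0.4,"linear": [0,0.17,0],"twist": -0.007},
    {"grip": 0.4,"linear": [0,0.12,0],"twist": 0},
    {"grip": 0.4,"linear": [0,0.04,0],"twist": 0},
    {"grip": 0.4,"linear": [0,0,0],"twist": 0},
    {"grip": 0.4,"linear": [0,0,0],"twist": 0}
  ]
}}

```text
clock: 3.65
eef_pos: [0.5074, 0.2124, 0.0901]
tool_rot: [-0.504, 0.486, -0.487, 0.522]
ft_force: [0.4, 0.4, 0.6]
grip_width: 0.051
```

Emit:
{"method": "move_arm", "body": {
  "increments": [
    {"grip": 1,"linear": [0,0,0],"twist": 0},
    {"grip": 1,"linear": [0,0,0],"twist": 0},
    {"grip": 1,"linear": [0,0,0],"twist": 0},
    {"grip": 1,"linear": [0,0,0],"twist": 0},
    {"grip": 1,"linear": [0,0,0],"twist": 0}
  ]
}}

```text
clock: 4.15
eef_pos: [0.5085, 0.2126, 0.0938]
tool_rot: [-0.503, 0.485, -0.488, 0.523]
ft_force: [-0.4, -0.3, -1.4]
grip_width: 0.0076
```

```bash
python3 -c "
from h import *
go(.4995+.12,.2163+.12*.063,.079,.063)"
```

```text
at [0.5085 0.2126 0.0938] jaw 0.053 ydir [ 0.022  0.019 -1.   ] xdir [ 0.053 -0.998 -0.017] F [-0.4 -0.3 -1.4] w 0.0076 t 4.15 j6 1.91
linear [-0.025  0.087  0.555] dist mm 112.5 twist -0.005
```

The descent drifted: TCP z is 0.094, x is 8 mm off, and the bar isn't held. I'll lift, reopen and redo it in smaller steps.

Emit:
{"method": "move_arm", "body": {
  "increments": [
    {"grip": 0.4,"linear": [0,-0.15,0],"twist": 0},
    {"grip": 0.4,"linear": [0,0,-0.04],"twist": 0},
    {"grip": 0.4,"linear": [0,0,0],"twist": 0},
    {"grip": 0.4,"linear": [0,0,0],"twist": 0},
    {"grip": 0.4,"linear": [0,0,0],"twist": 0}
  ]
}}

```text
clock: 4.65
eef_pos: [0.5002, 0.212, 0.1234]
tool_rot: [-0.503, 0.485, -0.488, 0.524]
ft_force: [0.1, 0.2, -0.2]
grip_width: 0.0513
```

```bash
python3 -c "
from h import *
go(.4995,.2163,.079,.063)
print(bot.get_obs()['joint_pos'].round(3),bot.get_obs()['joint_vel'].round(4),bot.get_obs()['tau'].round(1))"
```

```text
at [0.5002 0.212  0.1234] jaw 0.053 ydir [ 0.023  0.019 -1.   ] xdir [ 0.054 -0.998 -0.017] F [ 0.1  0.2 -0.2] w 0.0513 t 4.65 j6 1.91
linear [-0.018  0.222 -0.008] dist mm 44.7 twist -0.005
[ 0.396  0.373 -0.102  1.067  0.008  1.914] [-0.0004  0.001   0.0041 -0.0092 -0.0021  0.002 ] [  0.  -42.1  23.6  -0.2   0.    0. ]
```

Emit:
{"method": "move_arm", "body": {
  "increments": [
    {"grip": 0.4,"linear": [-0.02,0.05,-0.008],"twist": -0.005},
    {"grip": 0.4,"linear": [0,0.05,0],"twist": 0},
    {"grip": 0.4,"linear": [0,0.05,0],"twist": 0},
    {"grip": 0.4,"linear": [0,0.04,0],"twist": 0},
    {"grip": 0.4,"linear": [0,0,0],"twist": 0}
  ]
}}

```text
clock: 5.15
eef_pos: [0.4981, 0.2166, 0.0798]
tool_rot: [-0.507, 0.483, -0.485, 0.525]
ft_force: [-1.4, 0.0, 0.7]
grip_width: 0.051
```

```bash
python3 -c "
from h import *
go(.4995,.2163,.079,.063)
im,d=bot.camera('scene');cv2.imwrite('pics/s2.png',cv2.resize(im[90:200,320:460],None,fx=5,fy=5))"
```

```text
at [0.4981 0.2166 0.0798] jaw 0.064 ydir [ 0.02   0.017 -1.   ] xdir [ 0.065 -0.998 -0.016] F [-1.4  0.   0.7] w 0.051 t 5.15 j6 1.91
linear [0.002 0.004 0.007] dist mm 1.6 twist 0.001
```

View pics/s2.png

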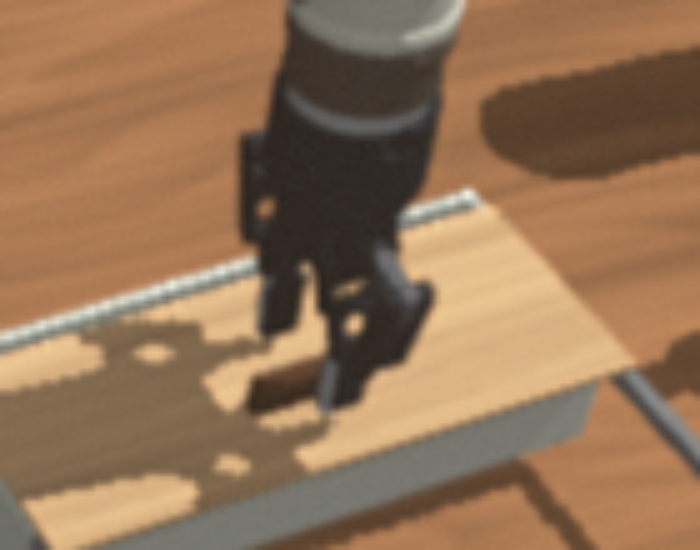

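The fingers straddle the bar. Closing, then dragging back.

Emit:
{"method": "move_arm", "body": {
  "increments": [
    {"grip": 1,"linear": [0,0,0],"twist": 0},
    {"grip": 1,"linear": [0,0,0],"twist": 0},
    {"grip": 1,"linear": [0,0,0],"twist": 0},
    {"grip": 1,"linear": [0,0,0],"twist": 0},
    {"grip": 1,"linear": [0,0,0],"twist": 0}
  ]
}}

```text
clock: 5.7
eef_pos: [0.4999, 0.2168, 0.0812]
tool_rot: [-0.505, 0.482, -0.485, 0.526]
ft_force: [2.2, 0.1, -2.9]
grip_width: 0.0103
```

```bash
python3 -c "
from h import *
go(.4995+.12,.2163+.12*.063,.079,.063)"
```

```text
at [0.4999 0.2168 0.0812] jaw 0.064 ydir [ 0.023  0.018 -1.   ] xdir [ 0.064 -0.998 -0.016] F [ 2.2  0.1 -2.9] w 0.0103 t 5.7 j6 1.91
linear [0.003 0.026 0.599] dist mm 119.8 twist 0.0
```

Emit:
{"method": "move_arm", "body": {
  "increments": [
    {"grip": 1,"linear": [0,0,0.1],"twist": 0},
    {"grip": 1,"linear": [0,0,0.1],"twist": 0},
    {"grip": 1,"linear": [0,0,0.1],"twist": 0},
    {"grip": 1,"linear": [0,0,0.08],"twist": 0},
    {"grip": 1,"linear": [0,0,0.08],"twist": 0}
  ]
}}

```text
clock: 6.2
eef_pos: [0.5842, 0.2224, 0.0812]
tool_rot: [-0.511, 0.486, -0.48, 0.522]
ft_force: [-2.7, 0.1, 0.4]
grip_width: 0.0102
```

Emit:
{"method": "move_arm", "body": {
  "increments": [
    {"grip": 1,"linear": [0,0,0.06],"twist": 0},
    {"grip": 1,"linear": [0,0,0.04],"twist": 0},
    {"grip": 1,"linear": [0,0,0.04],"twist": 0},
    {"grip": 1,"linear": [0,0,0.03],"twist": 0},
    {"grip": 1,"linear": [0,0,0],"twist": 0}
  ]
}}

```text
clock: 6.7
eef_pos: [0.6045, 0.2239, 0.0812]
tool_rot: [0.52, -0.493, 0.472, -0.514]
ft_force: [2.6, -1.0, -3.3]
grip_width: 0.0103
```

```bash
python3 - <<'E'
from h import *
go(.4995+.12,.2163+.12*.063,.079,.063)
im,d=bot.camera('top');cv2.imwrite('pics/t1.png',cv2.resize(im[150:320,40:320],None,fx=2.8,fy=2.8))
P=cloud('top',d);v,u=np.mgrid[0:420,0:560]
print("rim");m=(P[...,2]>.055)&(P[...,2]<.0695)&(u>60)&(u<235)&(v>170)&(v<310);blobs(P,m)
E
```

```text
at [0.6045 0.2239 0.0812] jaw 0.069 ydir [-0.026  0.014 -1.   ] xdir [ 0.068 -0.998 -0.016] F [ 2.6 -1.  -3.3] w 0.0103 t 6.7 j6 1.85
linear [0.005 0.009 0.075] dist mm 15.1 twist 0.003
rim
px [205. 274.] n 407 z 0.0653 rect c [454.7  89.4] size [118.7 230.6] ang 50.1 mean [445.5  93.4]
```

View pics/t1.png

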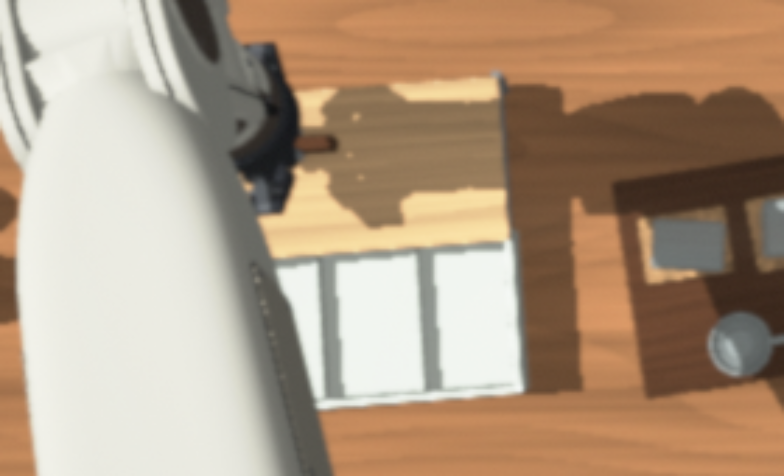

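Emit:
{"method": "move_arm", "body": {
  "increments": [
    {"grip": 1,"linear": [0,0,0.04],"twist": 0},
    {"grip": 1,"linear": [0,0,0.04],"twist": 0},
    {"grip": 1,"linear": [0,0,0.04],"twist": 0},
    {"grip": 1,"linear": [0,0,0],"twist": 0},
    {"grip": 1,"linear": [0,0,0],"twist": 0}
  ]
}}

```text
clock: 7.25
eef_pos: [0.6042, 0.2238, 0.0809]
tool_rot: [0.533, -0.503, 0.46, -0.502]
ft_force: [-1.5, -0.4, -1.5]
grip_width: 0.0101
```

```bash
python3 - <<'E'
from h import *
go(.4995+.12,.2163+.12*.063,.079,.063)
E
```

```text
at [0.6042 0.2238 0.0809] jaw 0.073 ydir [-0.075  0.009 -0.997] xdir [ 0.071 -0.997 -0.014] F [-1.5 -0.4 -1.5] w 0.0101 t 7.25 j6 1.84
linear [0.005 0.004 0.077] dist mm 15.4 twist 0.005
```

The cover is at its stop after 105 mm of travel. The tool has tilted about 4° from pushing against it. I'll release, rise, and see whether the tilt can be worked out.

Emit:
{"method": "move_arm", "body": {
  "increments": [
    {"grip": 0.4,"linear": [0,0,0],"twist": 0},
    {"grip": 0.4,"linear": [0,0,0],"twist": 0},
    {"grip": 0.4,"linear": [0,0,0],"twist": 0},
    {"grip": 0.4,"linear": [0,-0.1,0],"twist": 0},
    {"grip": 0.4,"linear": [0,-0.15,0],"twist": 0}
  ]
}}

```text
clock: 7.75
eef_pos: [0.6067, 0.2226, 0.1268]
tool_rot: [0.535, -0.504, 0.459, -0.499]
ft_force: [0.2, -0.3, 0.5]
grip_width: 0.0511
```

Emit:
{"method": "move_arm", "body": {
  "increments": [
    {"grip": 0,"linear": [0,-0.2,0],"twist": 0},
    {"grip": 0,"linear": [0,-0.2,0],"twist": 0},
    {"grip": 0,"linear": [0,0,0],"twist": 0},
    {"grip": 0,"linear": [0,0,0],"twist": 0},
    {"grip": 0,"linear": [0,0,0],"twist": 0}
  ]
}}

```text
clock: 8.25
eef_pos: [0.6165, 0.2224, 0.2141]
tool_rot: [0.532, -0.503, 0.461, -0.503]
ft_force: [-0.4, 0.4, -0.3]
grip_width: 0.0852
```

```bash
python3 - <<'E'
from h import *
go(.525,-.085,.2,-.06)
E
```

```text
at [0.6165 0.2224 0.2141] jaw 0.072 ydir [-0.071  0.011 -0.997] xdir [ 0.07  -0.997 -0.016] F [-0.4  0.4 -0.3] w 0.0852 t 8.25 j6 1.83
linear [ 1.502  0.086 -0.56 ] dist mm 321.0 twist 0.066
```

Emit:
{"method": "move_arm", "body": {
  "increments": [
    {"grip": 0,"linear": [0.215,0,-0.08],"twist": 0},
    {"grip": 0,"linear": [0.215,0,-0.08],"twist": 0},
    {"grip": 0,"linear": [0.215,0,-0.08],"twist": 0},
    {"grip": 0,"linear": [0.215,0,-0.08],"twist": 0},
    {"grip": 0,"linear": [0.215,0,-0.08],"twist": 0}
  ]
}}

```text
clock: 8.75
eef_pos: [0.548, 0.0018, 0.206]
tool_rot: [0.538, -0.502, 0.454, -0.502]
ft_force: [0.1, -2.1, 0.8]
grip_width: 0.0856
```

Emit:
{"method": "move_arm", "body": {
  "increments": [
    {"grip": 0,"linear": [0.215,0,-0.08],"twist": 0.066},
    {"grip": 0,"linear": [0.2,0,-0.08],"twist": 0},
    {"grip": 0,"linear": [0,0,0],"twist": 0},
    {"grip": 0,"linear": [0,-0.2,0],"twist": 0},
    {"grip": 0,"linear": [0,-0.2,0],"twist": 0}
  ]
}}

```text
clock: 9.25
eef_pos: [0.5125, -0.0902, 0.2756]
tool_rot: [-0.509, 0.546, -0.484, 0.457]
ft_force: [0.7, 0.1, 0.3]
grip_width: 0.0853
```

Emit:
{"method": "move_arm", "body": {
  "increments": [
    {"grip": 0,"linear": [0,0.25,0],"twist": 0},
    {"grip": 0,"linear": [0,0.25,0],"twist": 0},
    {"grip": 0,"linear": [0,0,0],"twist": 0},
    {"grip": 0,"linear": [0,0,0],"twist": 0},
    {"grip": 0,"linear": [0,0,0],"twist": 0}
  ]
}}

```text
clock: 9.75
eef_pos: [0.5097, -0.0879, 0.184]
tool_rot: [-0.506, 0.541, -0.488, 0.462]
ft_force: [0.7, -1.1, 0.1]
grip_width: 0.0854
```

```bash
python3 - <<'E'
from h import *
go(.525,-.085,.2,-.06)
im,d=bot.camera('top');im2,d2=bot.camera('scene')
cv2.imwrite('pics/t2.png',np.vstack([cv2.resize(im[150:320,40:440],(800,340)),cv2.resize(im2[120:280,130:490],(585,260))[:, :].copy() if 0 else cv2.copyMakeBorder(cv2.resize(im2[120:280,130:490],(585,260)),0,0,0,215,0)]))
P=cloud('top',d);v,u=np.mgrid[0:420,0:560]
print("rim+cover");m=(P[...,2]>.058)&(P[...,2]<.08)&(u>60)&(u<235)&(v>170)&(v<310);blobs(P,m)
print("cover");m=(P[...,2]>.070)&(P[...,2]<.08)&(u>60)&(u<235)&(v>170)&(v<310);blobs(P,m)
print("rim");m=(P[...,2]>.058)&(P[...,2]<.0695)&(u>60)&(u<235)&(v>225)&(v<310);blobs(P,m)
print("bar");m=(P[...,2]>.085)&(P[...,2]<.1)&(u>60)&(u<235)&(v>150)&(v<310);blobs(P,m,20)
print("floor");m=(P[...,2]>.003)&(P[...,2]<.0095)&(u>60)&(u<235)&(v>225)&(v<310);blobs(P,m,100)
P=cloud('scene',d2)
print("scene bar");m=(P[...,2]>.085)&(P[...,2]<.1)&(u>300)&(u<445)&(v>140)&(v<250);blobs(P,m,20)
E
```

```text
at [ 0.5097 -0.0879  0.184 ] jaw -0.062 ydir [-0.097  0.012 -0.995] xdir [-0.063 -0.998 -0.006] F [ 0.7 -1.1  0.1] w 0.0854 t 9.75 j6 1.46
linear [-0.02  -0.087  0.067] dist mm 22.3 twist -0.001
rim+cover
px [145. 218.] n 9379 z 0.0725 rect c [525.9 222.2] size [255.  332.4] ang 3.9 mean [569.2 223.8]
cover
px [144. 212.] n 7594 z 0.0731 rect c [583.  224.8] size [130.4 327.7] ang 3.8 mean [581.8 226.7]
rim
px [147. 282.] n 776 z 0.0651 rect c [462.9 217.8] size [129.2 332.5] ang 4.0 mean [430.  220.8]
bar
px [143. 202.] n 188 z 0.0943 rect c [602.7 225.9] size [12.7 69.6] ang 4.6 mean [602.3 225. ]
floor
px [206. 262.] n 1280 z 0.0059 rect c [471.4  99.7] size [117.5  71.5] ang 3.7 mean [471.4  99.8]
px [171. 265.] n 1330 z 0.0057 rect c [465.9 179.1] size [117.5  74.8] ang 3.3 mean [465.9 179.3]
px [136. 268.] n 1357 z 0.0061 rect c [460.6 260.1] size [117.7  73.7] ang 4.0 mean [460.7 260.5]
px [100. 271.] n 1357 z 0.0061 rect c [455.3 340.9] size [117.7  73.4] ang 3.6 mean [454.8 341.4]
scene bar
px [404. 191.] n 173 z 0.0935 rect c [605.3 222.7] size [14.3 70.8] ang 2.3 mean [606.8 221.1]
```

View pics/t2.png

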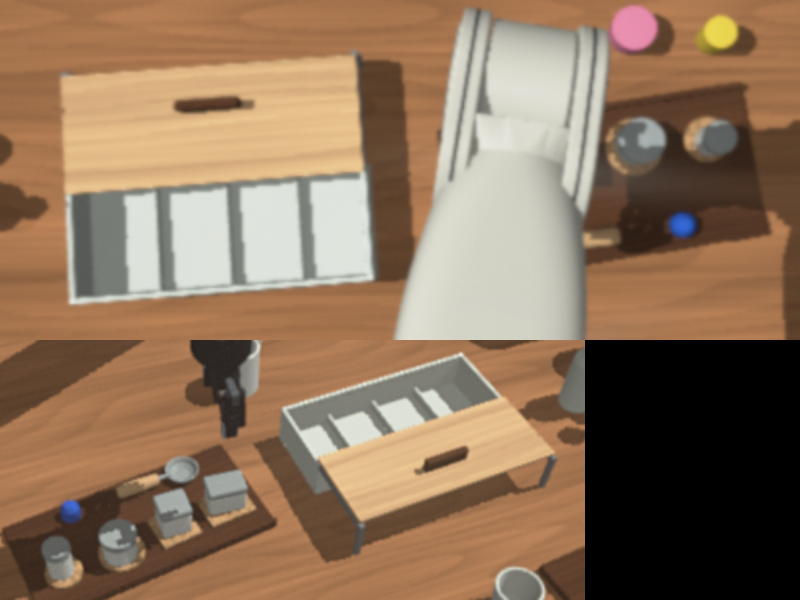

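Cover is fully back, the four bays are clear and yaw is about 0.066. Box centre is about (0.465, 0.216). Tool tilt has grown to about 0.1 rad. I'll test in free air which motions reduce it.

Emit:
{"method": "move_arm", "body": {
  "increments": [
    {"grip": 0,"linear": [0,-0.1,0],"twist": 0},
    {"grip": 0,"linear": [0,-0.1,0],"twist": 0},
    {"grip": 0,"linear": [0,-0.1,0],"twist": 0},
    {"grip": 0,"linear": [0,-0.1,0],"twist": 0},
    {"grip": 0,"linear": [0,-0.1,0],"twist": 0}
  ]
}}

```text
clock: 10.35
eef_pos: [0.522, -0.0892, 0.2924]
tool_rot: [-0.504, 0.539, -0.491, 0.464]
ft_force: [0.3, -0.1, -0.0]
grip_width: 0.0858
```

Emit:
{"method": "move_arm", "body": {
  "increments": [
    {"grip": 0,"linear": [0,0.25,0],"twist": 0},
    {"grip": 0,"linear": [0,0,0],"twist": 0},
    {"grip": 0,"linear": [0,0.25,0],"twist": 0},
    {"grip": 0,"linear": [0,0,0],"twist": 0},
    {"grip": 0,"linear": [0,0,0],"twist": 0}
  ]
}}

```text
clock: 10.85
eef_pos: [0.5144, -0.088, 0.2113]
tool_rot: [-0.503, 0.538, -0.491, 0.464]
ft_force: [1.3, -0.4, 1.3]
grip_width: 0.0852
```

Emit:
{"method": "move_arm", "body": {
  "increments": [
    {"grip": 0,"linear": [0,0,-0.25],"twist": 0},
    {"grip": 0,"linear": [0,0,0],"twist": 0},
    {"grip": 0,"linear": [0,0,-0.25],"twist": 0},
    {"grip": 0,"linear": [0,0,0],"twist": 0},
    {"grip": 0,"linear": [0,0,0],"twist": 0}
  ]
}}

```text
clock: 11.35
eef_pos: [0.4287, -0.0843, 0.2292]
tool_rot: [-0.5, 0.534, -0.496, 0.468]
ft_force: [0.2, 0.1, 0.3]
grip_width: 0.0856
```

Emit:
{"method": "move_arm", "body": {
  "increments": [
    {"grip": 0,"linear": [0,0,0.1],"twist": 0},
    {"grip": 0,"linear": [0,0,0.1],"twist": 0},
    {"grip": 0,"linear": [0,0,0.1],"twist": 0},
    {"grip": 0,"linear": [0,0,0.1],"twist": 0},
    {"grip": 0,"linear": [0,0,0.1],"twist": 0}
  ]
}}

```text
clock: 11.85
eef_pos: [0.5482, -0.0935, 0.2455]
tool_rot: [-0.491, 0.522, -0.509, 0.477]
ft_force: [0.3, -0.3, 0.7]
grip_width: 0.0853
```

```bash
python3 - <<'E'
from h import *
go(.525,-.085,.2,-.06)
E
```

```text
at [ 0.5482 -0.0935  0.2455] jaw -0.062 ydir [-0.026 -0.    -1.   ] xdir [-0.062 -0.998  0.002] F [ 0.3 -0.3  0.7] w 0.0853 t 11.85 j6 1.47
linear [-0.036  0.231 -0.112] dist mm 51.8 twist -0.001
```

x strokes remove the tilt; it's now 0.026. Approaching the oblong with the jaws partly closed.

Emit:
{"method": "move_arm", "body": {
  "increments": [
    {"grip": 0.3,"linear": [-0.02,0.1,-0.06],"twist": 0},
    {"grip": 0.3,"linear": [-0.02,0.15,-0.04],"twist": 0},
    {"grip": 0.3,"linear": [0,0.15,0],"twist": 0},
    {"grip": 0.3,"linear": [0,0.15,0],"twist": 0},
    {"grip": 0.3,"linear": [0,0.1,0],"twist": 0}
  ]
}}

```text
clock: 12.35
eef_pos: [0.5565, -0.088, 0.1354]
tool_rot: [0.479, -0.506, 0.524, -0.49]
ft_force: [0.5, -0.6, -0.0]
grip_width: 0.06
```

```bash
python3 - <<'E'
from h import *
go(.5253,-.0846,.03,-.06)
E
```

```text
at [ 0.5565 -0.088   0.1354] jaw -0.061 ydir [ 0.028 -0.008 -1.   ] xdir [-0.061 -0.998  0.007] F [ 0.5 -0.6 -0. ] w 0.06 t 12.35 j6 1.48
linear [-0.011  0.522 -0.172] dist mm 109.9 twist -0.001
```

Emit:
{"method": "move_arm", "body": {
  "increments": [
    {"grip": 0.3,"linear": [-0.01,0,-0.08],"twist": 0},
    {"grip": 0.3,"linear": [0,0,-0.08],"twist": 0},
    {"grip": 0.3,"linear": [0,0.1,0],"twist": 0},
    {"grip": 0.3,"linear": [0,0,0],"twist": 0},
    {"grip": 0.3,"linear": [0,0,0],"twist": 0}
  ]
}}

```text
clock: 12.85
eef_pos: [0.5444, -0.0866, 0.1277]
tool_rot: [0.472, -0.497, 0.532, -0.496]
ft_force: [-0.2, 0.5, -0.8]
grip_width: 0.0598
```

```bash
python3 - <<'E'
from h import *
go(.5253,-.0846,.03,-.06)
E
```

```text
at [ 0.5444 -0.0866  0.1277] jaw -0.06 ydir [ 0.059 -0.013 -0.998] xdir [-0.061 -0.998  0.01 ] F [-0.2  0.5 -0.8] w 0.0598 t 12.85 j6 1.48
linear [-0.009  0.482 -0.125] dist mm 99.6 twist -0.0
```

Emit:
{"method": "move_arm", "body": {
  "increments": [
    {"grip": 0.3,"linear": [0,0,0],"twist": 0},
    {"grip": 0.3,"linear": [0,0,0],"twist": 0},
    {"grip": 0.3,"linear": [0,0,0],"twist": 0},
    {"grip": 0.3,"linear": [0,0,0],"twist": 0},
    {"grip": 0.3,"linear": [0,0,0],"twist": 0}
  ]
}}

```text
clock: 13.35
eef_pos: [0.5501, -0.0873, 0.1334]
tool_rot: [0.47, -0.494, 0.535, -0.499]
ft_force: [-0.0, -0.7, -0.3]
grip_width: 0.0601
```

Emit:
{"method": "move_arm", "body": {
  "increments": [
    {"grip": 0.3,"linear": [0,0,-0.1],"twist": 0},
    {"grip": 0.3,"linear": [0,0,0],"twist": 0},
    {"grip": 0.3,"linear": [0,0,0],"twist": 0},
    {"grip": 0.3,"linear": [0,0,0],"twist": 0},
    {"grip": 0.3,"linear": [0,0,0],"twist": 0}
  ]
}}

```text
clock: 13.85
eef_pos: [0.531, -0.0862, 0.1321]
tool_rot: [0.47, -0.494, 0.536, -0.499]
ft_force: [-0.4, 1.1, 0.2]
grip_width: 0.0598
```

Emit:
{"method": "move_arm", "body": {
  "increments": [
    {"grip": 0.3,"linear": [0,0,0.1],"twist": 0},
    {"grip": 0.3,"linear": [0,0,0],"twist": 0},
    {"grip": 0.3,"linear": [0,0,0],"twist": 0},
    {"grip": 0.3,"linear": [0,0,0],"twist": 0},
    {"grip": 0.3,"linear": [0,0,0],"twist": 0}
  ]
}}

```text
clock: 14.35
eef_pos: [0.5511, -0.0873, 0.133]
tool_rot: [0.47, -0.494, 0.535, -0.499]
ft_force: [0.8, 0.1, -0.3]
grip_width: 0.0595
```

Emit:
{"method": "move_arm", "body": {
  "increments": [
    {"grip": 0.3,"linear": [0,0,-0.1],"twist": 0},
    {"grip": 0.3,"linear": [0,0,-0.1],"twist": 0},
    {"grip": 0.3,"linear": [0,0,-0.1],"twist": 0},
    {"grip": 0.3,"linear": [0,0,0],"twist": 0},
    {"grip": 0.3,"linear": [0,0,0],"twist": 0}
  ]
}}

```text
clock: 14.85
eef_pos: [0.4882, -0.0835, 0.1285]
tool_rot: [0.47, -0.494, 0.535, -0.499]
ft_force: [0.9, -0.6, -0.8]
grip_width: 0.0597
```

Emit:
{"method": "move_arm", "body": {
  "increments": [
    {"grip": 0.3,"linear": [0,0,0.1],"twist": 0},
    {"grip": 0.3,"linear": [0,0,0.1],"twist": 0},
    {"grip": 0.3,"linear": [0,0,0.1],"twist": 0},
    {"grip": 0.3,"linear": [0,0,0],"twist": 0},
    {"grip": 0.3,"linear": [0,0,0],"twist": 0}
  ]
}}

```text
clock: 15.35
eef_pos: [0.5529, -0.0875, 0.1335]
tool_rot: [0.469, -0.493, 0.536, -0.499]
ft_force: [0.5, 0.4, -0.8]
grip_width: 0.0595
```

```bash
python3 - <<'E'
from h import *
go(.5253,-.0846,.03,-.06)
E
```

```text
at [ 0.5529 -0.0875  0.1335] jaw -0.06 ydir [ 0.072 -0.015 -0.997] xdir [-0.061 -0.998  0.011] F [ 0.5  0.4 -0.8] w 0.0595 t 15.35 j6 1.48
linear [-0.012  0.506 -0.176] dist mm 107.2 twist 0.0
```

Emit:
{"method": "move_arm", "body": {
  "increments": [
    {"grip": 0.3,"linear": [0,0,-0.1],"twist": 0},
    {"grip": 0.3,"linear": [0,0,-0.1],"twist": 0},
    {"grip": 0.3,"linear": [0,0,-0.1],"twist": 0},
    {"grip": 0.3,"linear": [0,0,-0.1],"twist": 0},
    {"grip": 0.3,"linear": [0,0,-0.1],"twist": 0}
  ]
}}

```text
clock: 15.85
eef_pos: [0.45, -0.0812, 0.125]
tool_rot: [0.47, -0.493, 0.536, -0.499]
ft_force: [-0.6, 0.1, 0.7]
grip_width: 0.0601
```

Emit:
{"method": "move_arm", "body": {
  "increments": [
    {"grip": 0.3,"linear": [0,-0.1,0.06],"twist": 0},
    {"grip": 0.3,"linear": [0,-0.1,0.04],"twist": 0},
    {"grip": 0.3,"linear": [0,0,0],"twist": 0},
    {"grip": 0.3,"linear": [0,0,0],"twist": 0},
    {"grip": 0.3,"linear": [0,0,0],"twist": 0}
  ]
}}

```text
clock: 16.35
eef_pos: [0.4554, -0.0803, 0.1624]
tool_rot: [0.473, -0.498, 0.532, -0.496]
ft_force: [1.1, 0.8, -0.8]
grip_width: 0.0597
```

Emit:
{"method": "move_arm", "body": {
  "increments": [
    {"grip": 0.3,"linear": [0,-0.2,0],"twist": 0},
    {"grip": 0.3,"linear": [0,-0.2,0],"twist": 0},
    {"grip": 0.3,"linear": [0,0,0],"twist": 0},
    {"grip": 0.3,"linear": [0,0,0],"twist": 0},
    {"grip": 0.3,"linear": [0,0,0],"twist": 0}
  ]
}}

```text
clock: 16.85
eef_pos: [0.4467, -0.0787, 0.2384]
tool_rot: [0.475, -0.501, 0.529, -0.494]
ft_force: [-0.6, 0.5, 0.4]
grip_width: 0.0596
```

```bash
python3 - <<'E'
from h import *
go(.5253,-.0846,.03,-.06)
E
```

```text
at [ 0.4467 -0.0787  0.2384] jaw -0.061 ydir [ 0.046 -0.011 -0.999] xdir [-0.061 -0.998  0.008] F [-0.6  0.5  0.4] w 0.0596 t 16.85 j6 1.46
linear [-0.003  1.059  0.345] dist mm 222.8 twist -0.0
```

Emit:
{"method": "move_arm", "body": {
  "increments": [
    {"grip": 0.3,"linear": [0,0,0.15],"twist": 0},
    {"grip": 0.3,"linear": [0,0,0.15],"twist": 0},
    {"grip": 0.3,"linear": [0,0,0.1],"twist": 0},
    {"grip": 0.3,"linear": [0,0,0],"twist": 0},
    {"grip": 0.3,"linear": [0,0,0],"twist": 0}
  ]
}}

```text
clock: 17.35
eef_pos: [0.5236, -0.0829, 0.2327]
tool_rot: [0.479, -0.506, 0.524, -0.49]
ft_force: [0.4, -0.2, -0.0]
grip_width: 0.0596
```

Emit:
{"method": "move_arm", "body": {
  "increments": [
    {"grip": 0.3,"linear": [0,0,-0.2],"twist": 0},
    {"grip": 0.3,"linear": [0,0,-0.2],"twist": 0},
    {"grip": 0.3,"linear": [0,-0.1,0.2],"twist": 0},
    {"grip": 0.3,"linear": [0,0,0],"twist": 0},
    {"grip": 0.3,"linear": [0,0,0],"twist": 0}
  ]
}}

```text
clock: 17.85
eef_pos: [0.4392, -0.0738, 0.2212]
tool_rot: [-0.497, 0.529, -0.501, 0.472]
ft_force: [0.4, -0.8, 0.3]
grip_width: 0.0595
```

```bash
python3 - <<'E'
from h import *
go(.5253,-.0846,.03,-.06)
E
```

```text
at [ 0.4392 -0.0738  0.2212] jaw -0.062 ydir [-0.053  0.005 -0.999] xdir [-0.062 -0.998 -0.002] F [ 0.4 -0.8  0.3] w 0.0595 t 17.85 j6 1.47
linear [0.029 0.931 0.483] dist mm 210.0 twist -0.001
```

Emit:
{"method": "move_arm", "body": {
  "increments": [
    {"grip": 0.3,"linear": [0,0,0.18],"twist": 0},
    {"grip": 0.3,"linear": [0,0,0.18],"twist": 0},
    {"grip": 0.3,"linear": [0,0,-0.12],"twist": 0},
    {"grip": 0.3,"linear": [0,0,0],"twist": 0},
    {"grip": 0.3,"linear": [0,0,0],"twist": 0}
  ]
}}

```text
clock: 18.35
eef_pos: [0.49, -0.0775, 0.215]
tool_rot: [-0.497, 0.53, -0.5, 0.471]
ft_force: [0.5, 0.2, 1.1]
grip_width: 0.0599
```

```bash
python3 - <<'E'
from h import *
go(.5253,-.0846,.03,-.06)
E
```

```text
at [ 0.49   -0.0775  0.215 ] jaw -0.062 ydir [-0.055  0.005 -0.998] xdir [-0.062 -0.998 -0.002] F [0.5 0.2 1.1] w 0.0599 t 18.35 j6 1.48
linear [0.026 0.914 0.229] dist mm 188.5 twist -0.001
```

Emit:
{"method": "move_arm", "body": {
  "increments": [
    {"grip": 0.3,"linear": [0,0,0.15],"twist": 0},
    {"grip": 0.3,"linear": [0,0,0.15],"twist": 0},
    {"grip": 0.3,"linear": [0,0.15,-0.15],"twist": 0},
    {"grip": 0.3,"linear": [0,0,0],"twist": 0},
    {"grip": 0.3,"linear": [0,0,0],"twist": 0}
  ]
}}

```text
clock: 18.85
eef_pos: [0.5149, -0.0788, 0.179]
tool_rot: [-0.499, 0.532, -0.498, 0.469]
ft_force: [0.8, -0.2, 1.5]
grip_width: 0.0599
```

```bash
python3 - <<'E'
from h import *
go(.5253,-.0846,.03,-.06)
E
```

```text
at [ 0.5149 -0.0788  0.179 ] jaw -0.063 ydir [-0.063  0.006 -0.998] xdir [-0.063 -0.998 -0.003] F [ 0.8 -0.2  1.5] w 0.0599 t 18.85 j6 1.48
linear [0.028 0.74  0.101] dist mm 149.5 twist -0.001
```

The tilt is about 0.06 rad, which is tolerable. I'll proceed gently, with no abrupt reversals.

Emit:
{"method": "move_arm", "body": {
  "increments": [
    {"grip": 0.3,"linear": [0.028,0.1,0.05],"twist": 0},
    {"grip": 0.3,"linear": [0,0.15,0],"twist": 0},
    {"grip": 0.3,"linear": [0,0.15,0],"twist": 0},
    {"grip": 0.3,"linear": [0,0.07,0],"twist": 0},
    {"grip": 0.3,"linear": [0,0,0],"twist": 0}
  ]
}}

```text
clock: 19.35
eef_pos: [0.5302, -0.0865, 0.0935]
tool_rot: [-0.493, 0.525, -0.506, 0.475]
ft_force: [0.3, -0.3, 1.0]
grip_width: 0.06
```

```bash
python3 - <<'E'
from h import *
go(.524,-.0846,.03,-.06)
E
```

```text
at [ 0.5302 -0.0865  0.0935] jaw -0.063 ydir [-0.038  0.002 -0.999] xdir [-0.063 -0.998 -0.   ] F [ 0.3 -0.3  1. ] w 0.06 t 19.35 j6 1.47
linear [-0.008  0.319 -0.019] dist mm 63.9 twist -0.002
```

Emit:
{"method": "move_arm", "body": {
  "increments": [
    {"grip": 0.3,"linear": [-0.008,0.05,-0.02],"twist": 0},
    {"grip": 0.3,"linear": [0,0.08,0],"twist": 0},
    {"grip": 0.3,"linear": [0,0.08,0],"twist": 0},
    {"grip": 0.3,"linear": [0,0.08,0],"twist": 0},
    {"grip": 0.3,"linear": [0,0,0],"twist": 0}
  ]
}}

```text
clock: 19.85
eef_pos: [0.5337, -0.0857, 0.0434]
tool_rot: [-0.488, 0.519, -0.512, 0.48]
ft_force: [-0.9, 0.4, 0.5]
grip_width: 0.06
```

```bash
python3 - <<'E'
from h import *
go(.525,-.0846,.03,-.06)
im,d=bot.camera('scene');cv2.imwrite('pics/s3.png',cv2.resize(im[150:280,150:310],None,fx=4.5,fy=4.5))
E
```

```text
at [ 0.5337 -0.0857  0.0434] jaw -0.063 ydir [-0.016 -0.001 -1.   ] xdir [-0.063 -0.998  0.002] F [-0.9  0.4  0.5] w 0.06 t 19.85 j6 1.48
linear [-0.003  0.068 -0.043] dist mm 16.1 twist -0.002
```

View pics/s3.png

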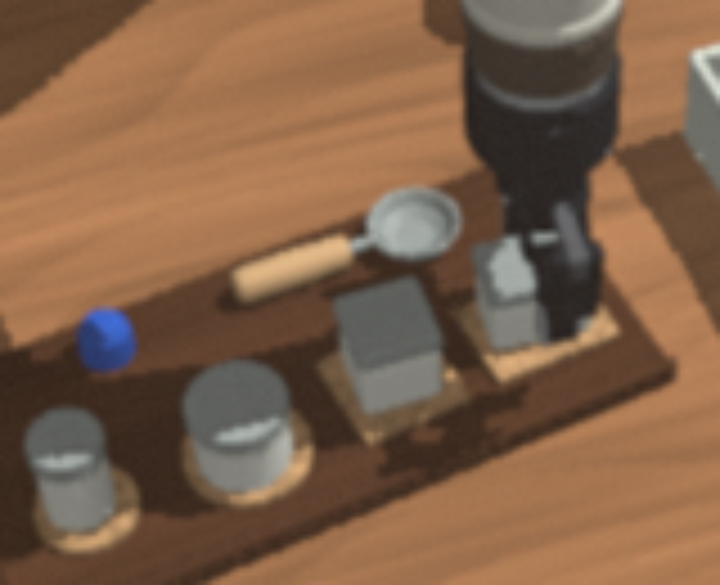

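The oblong is straddled but the fingers are 8 mm too far in +x. Correct in x, finish the descent, close.

Emit:
{"method": "move_arm", "body": {
  "increments": [
    {"grip": 0.3,"linear": [0,0,-0.045],"twist": 0},
    {"grip": 0.3,"linear": [0,0,0],"twist": 0},
    {"grip": 0.3,"linear": [0,0.04,0],"twist": 0},
    {"grip": 0.3,"linear": [0,0.03,0],"twist": 0},
    {"grip": 0.3,"linear": [0,0,0],"twist": 0}
  ]
}}

```text
clock: 20.4
eef_pos: [0.5286, -0.0857, 0.0348]
tool_rot: [-0.486, 0.516, -0.515, 0.482]
ft_force: [0.2, 0.2, -0.2]
grip_width: 0.06
```

```bash
python3 - <<'E'
from h import *
go(.525,-.0846,.03,-.06)
E
```

```text
at [ 0.5286 -0.0857  0.0348] jaw -0.063 ydir [-0.005 -0.003 -1.   ] xdir [-0.063 -0.998  0.003] F [ 0.2  0.2 -0.2] w 0.06 t 20.4 j6 1.48
linear [-0.005  0.024 -0.018] dist mm 6.1 twist -0.002
```

Emit:
{"method": "move_arm", "body": {
  "increments": [
    {"grip": 0.3,"linear": [0,0.025,-0.018],"twist": 0},
    {"grip": 0.3,"linear": [0,0,0],"twist": 0},
    {"grip": 0.6,"linear": [0,0,0],"twist": 0},
    {"grip": 0.8,"linear": [0,0,0],"twist": 0},
    {"grip": 1,"linear": [0,0,0],"twist": 0}
  ]
}}

```text
clock: 20.9
eef_pos: [0.5246, -0.0855, 0.029]
tool_rot: [-0.486, 0.516, -0.515, 0.482]
ft_force: [-0.3, -1.1, -1.1]
grip_width: 0.0394
```

Emit:
{"method": "move_arm", "body": {
  "increments": [
    {"grip": 1,"linear": [0,0,0],"twist": 0},
    {"grip": 1,"linear": [0,0,0],"twist": 0},
    {"grip": 1,"linear": [0,-0.05,0],"twist": 0},
    {"grip": 1,"linear": [0,-0.1,0],"twist": 0},
    {"grip": 1,"linear": [0,0,0],"twist": 0}
  ]
}}

```text
clock: 21.4
eef_pos: [0.524, -0.0853, 0.0599]
tool_rot: [-0.486, 0.517, -0.514, 0.481]
ft_force: [1.1, 0.7, -1.5]
grip_width: 0.0392
```

```bash
python3 - <<'E'
from h import *
go(.457,.337,.13,.066)
E
```

```text
at [ 0.524  -0.0853  0.0599] jaw -0.063 ydir [-0.008 -0.002 -1.   ] xdir [-0.063 -0.998  0.003] F [ 1.1  0.7 -1.5] w 0.0392 t 21.4 j6 1.47
linear [-2.085 -0.352 -0.47 ] dist mm 433.3 twist -0.065
```

Emit:
{"method": "move_arm", "body": {
  "increments": [
    {"grip": 1,"linear": [0,-0.15,0],"twist": -0.03},
    {"grip": 1,"linear": [0,-0.15,0],"twist": -0.035},
    {"grip": 1,"linear": [0,-0.08,0],"twist": 0},
    {"grip": 1,"linear": [0,0,0],"twist": 0},
    {"grip": 1,"linear": [0,0,0],"twist": 0}
  ]
}}

```text
clock: 21.9
eef_pos: [0.523, -0.0849, 0.1362]
tool_rot: [0.521, -0.484, 0.479, -0.515]
ft_force: [-0.5, -0.6, -1.1]
grip_width: 0.0392
```

```bash
python3 - <<'E'
from h import *
go(.457,.337,.14,.066)
E
```

```text
at [ 0.523  -0.0849  0.1362] jaw 0.072 ydir [-0.011 -0.001 -1.   ] xdir [ 0.072 -0.997  0.001] F [-0.5 -0.6 -1.1] w 0.0392 t 21.9 j6 1.34
linear [-2.128 -0.019 -0.177] dist mm 427.0 twist 0.003
```

Emit:
{"method": "move_arm", "body": {
  "increments": [
    {"grip": 1,"linear": [-0.1,-0.004,-0.01],"twist": 0},
    {"grip": 1,"linear": [-0.19,-0.004,-0.016],"twist": 0},
    {"grip": 1,"linear": [-0.19,-0.004,-0.016],"twist": 0},
    {"grip": 1,"linear": [-0.19,-0.004,-0.016],"twist": 0},
    {"grip": 1,"linear": [-0.19,-0.004,-0.016],"twist": 0}
  ]
}}

```text
clock: 22.4
eef_pos: [0.4927, 0.0856, 0.1321]
tool_rot: [0.521, -0.489, 0.48, -0.509]
ft_force: [-0.5, -0.0, -2.6]
grip_width: 0.0393
```

Emit:
{"method": "move_arm", "body": {
  "increments": [
    {"grip": 1,"linear": [-0.19,-0.004,-0.016],"twist": 0},
    {"grip": 1,"linear": [-0.19,-0.004,-0.016],"twist": 0},
    {"grip": 1,"linear": [-0.19,-0.004,-0.016],"twist": 0},
    {"grip": 1,"linear": [-0.19,-0.004,-0.016],"twist": 0},
    {"grip": 1,"linear": [-0.19,-0.004,-0.016],"twist": 0}
  ]
}}

```text
clock: 22.9
eef_pos: [0.4585, 0.2797, 0.1268]
tool_rot: [0.525, -0.492, 0.479, -0.504]
ft_force: [0.4, 0.4, -1.4]
grip_width: 0.0394
```

Emit:
{"method": "move_arm", "body": {
  "increments": [
    {"grip": 1,"linear": [-0.15,0,-0.016],"twist": 0},
    {"grip": 1,"linear": [-0.1,0,-0.01],"twist": 0},
    {"grip": 1,"linear": [0,0,0],"twist": 0},
    {"grip": 1,"linear": [0,0,0],"twist": 0},
    {"grip": 1,"linear": [0,0,0],"twist": 0}
  ]
}}

```text
clock: 23.4
eef_pos: [0.4445, 0.3334, 0.1177]
tool_rot: [0.531, -0.49, 0.476, -0.501]
ft_force: [-0.2, -0.4, -1.2]
grip_width: 0.0396
```

```bash
python3 - <<'E'
from h import *
go(.457,.337,.14,.066)
E
```

```text
at [0.4445 0.3334 0.1177] jaw 0.066 ydir [-0.044 -0.016 -0.999] xdir [ 0.066 -0.998  0.014] F [-0.2 -0.4 -1.2] w 0.0396 t 23.4 j6 2.14
linear [-0.012 -0.114  0.058] dist mm 25.8 twist -0.0
```

Emit:
{"method": "move_arm", "body": {
  "increments": [
    {"grip": 1,"linear": [-0.02,0.06,0.05],"twist": 0},
    {"grip": 1,"linear": [0,0.12,0],"twist": 0},
    {"grip": 1,"linear": [0,0.12,0],"twist": 0},
    {"grip": 1,"linear": [0,0.08,0],"twist": 0},
    {"grip": 1,"linear": [0,0,0],"twist": 0}
  ]
}}

```text
clock: 23.9
eef_pos: [0.4555, 0.3324, 0.036]
tool_rot: [0.529, -0.492, 0.478, -0.5]
ft_force: [-0.2, 0.2, -1.7]
grip_width: 0.039
```

```bash
python3 - <<'E'
from h import *
go(.457,.337,.02,.066)
E
```

```text
at [0.4555 0.3324 0.036 ] jaw 0.057 ydir [-0.042 -0.017 -0.999] xdir [ 0.058 -0.998  0.014] F [-0.2  0.2 -1.7] w 0.039 t 23.9 j6 2.14
linear [-0.023  0.079  0.012] dist mm 16.7 twist -0.004
```

Emit:
{"method": "move_arm", "body": {
  "increments": [
    {"grip": 1,"linear": [-0.023,0.03,0],"twist": -0.004},
    {"grip": 1,"linear": [0,0.03,0],"twist": 0},
    {"grip": 1,"linear": [0,0.015,0],"twist": 0},
    {"grip": 1,"linear": [0,0,0],"twist": 0},
    {"grip": 1,"linear": [0,0,0],"twist": 0}
  ]
}}

```text
clock: 24.4
eef_pos: [0.4568, 0.3366, 0.021]
tool_rot: [0.529, -0.491, 0.477, -0.502]
ft_force: [-0.3, -0.1, -1.6]
grip_width: 0.0391
```

```bash
python3 - <<'E'
from h import *
go(.457,.337,.019,.066)
E
```

```text
at [0.4568 0.3366 0.021 ] jaw 0.063 ydir [-0.041 -0.015 -0.999] xdir [ 0.064 -0.998  0.012] F [-0.3 -0.1 -1.6] w 0.0391 t 24.4 j6 2.14
linear [-0.002  0.01   0.002] dist mm 2.0 twist -0.001
```

Emit:
{"method": "move_arm", "body": {
  "increments": [
    {"grip": 1,"linear": [0,0.008,0],"twist": 0},
    {"grip": 1,"linear": [0,0,0],"twist": 0},
    {"grip": 0.3,"linear": [0,0,0],"twist": 0},
    {"grip": 0.3,"linear": [0,0,0],"twist": 0},
    {"grip": 0.3,"linear": [0,0,0],"twist": 0}
  ]
}}

```text
clock: 24.9
eef_pos: [0.4458, 0.3353, 0.0182]
tool_rot: [0.536, -0.494, 0.471, -0.497]
ft_force: [-0.1, -0.4, 0.7]
grip_width: 0.0594
```

Emit:
{"method": "move_arm", "body": {
  "increments": [
    {"grip": 0.3,"linear": [0,-0.06,0],"twist": 0},
    {"grip": 0.3,"linear": [0,-0.15,0],"twist": 0},
    {"grip": 0.3,"linear": [0,-0.18,0],"twist": 0},
    {"grip": 0.3,"linear": [0,-0.18,0],"twist": 0},
    {"grip": 0.3,"linear": [0,-0.1,0],"twist": 0}
  ]
}}

```text
clock: 25.4
eef_pos: [0.4567, 0.3379, 0.159]
tool_rot: [0.534, -0.493, 0.473, -0.498]
ft_force: [0.1, 0.5, 0.1]
grip_width: 0.0597
```

```bash
python3 - <<'E'
from h import *
go(.5382,-.168,.16,0.0)
E
```

```text
at [0.4567 0.3379 0.159 ] jaw 0.066 ydir [-0.056 -0.017 -0.998] xdir [ 0.067 -0.998  0.014] F [0.1 0.5 0.1] w 0.0597 t 25.4 j6 2.13
linear [2.551 0.016 0.239] dist mm 512.4 twist 0.033
```

Emit:
{"method": "move_arm", "body": {
  "increments": [
    {"grip": 0.3,"linear": [0.12,0,0.012],"twist": 0},
    {"grip": 0.3,"linear": [0.2,0,0.019],"twist": 0},
    {"grip": 0.3,"linear": [0.2,0,0.019],"twist": 0},
    {"grip": 0.3,"linear": [0.2,0,0.019],"twist": 0},
    {"grip": 0.3,"linear": [0.2,0,0.019],"twist": 0}
  ]
}}

```text
clock: 25.9
eef_pos: [0.4982, 0.1588, 0.1752]
tool_rot: [0.525, -0.486, 0.475, -0.512]
ft_force: [1.0, -0.2, -0.0]
grip_width: 0.0596
```

Emit:
{"method": "move_arm", "body": {
  "increments": [
    {"grip": 0.3,"linear": [0.2,0,0.019],"twist": 0},
    {"grip": 0.3,"linear": [0.2,0,0.019],"twist": 0},
    {"grip": 0.3,"linear": [0.2,0,0.019],"twist": 0},
    {"grip": 0.3,"linear": [0.2,0,0.019],"twist": 0},
    {"grip": 0.3,"linear": [0.2,0,0.019],"twist": 0}
  ]
}}

```text
clock: 26.4
eef_pos: [0.5399, -0.0491, 0.1862]
tool_rot: [0.519, -0.48, 0.482, -0.517]
ft_force: [0.6, 0.1, -0.7]
grip_width: 0.06
```

Emit:
{"method": "move_arm", "body": {
  "increments": [
    {"grip": 0.2,"linear": [0.2,0,0.019],"twist": 0},
    {"grip": 0.2,"linear": [0.15,0,0.019],"twist": 0},
    {"grip": 0.2,"linear": [0.1,0,0.01],"twist": 0},
    {"grip": 0.2,"linear": [0,0,0],"twist": 0},
    {"grip": 0.2,"linear": [0,0,0],"twist": 0}
  ]
}}

```text
clock: 26.9
eef_pos: [0.5618, -0.1516, 0.1964]
tool_rot: [-0.513, 0.476, -0.492, 0.517]
ft_force: [0.1, 0.3, 0.1]
grip_width: 0.0681
```

```bash
python3 - <<'E'
from h import *
go(.5382,-.168,.1,0.0)
im,d=bot.camera('top');cv2.imwrite('pics/t3.png',cv2.resize(im[150:320,40:440],(800,340)))
E
```

```text
at [ 0.5618 -0.1516  0.1964] jaw 0.062 ydir [ 0.02  -0.011 -1.   ] xdir [ 0.062 -0.998  0.012] F [0.1 0.3 0.1] w 0.0681 t 26.9 j6 1.25
linear [ 0.069  0.48  -0.132] dist mm 100.6 twist 0.031
```

View pics/t3.png

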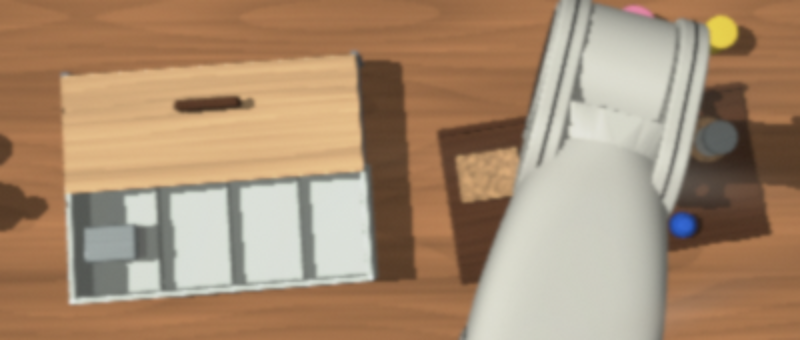

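The oblong stands upright in the left bay (around (110,243)). Next: the square.

Emit:
{"method": "move_arm", "body": {
  "increments": [
    {"grip": 0.2,"linear": [0.035,0,-0.06],"twist": 0.015},
    {"grip": 0.2,"linear": [0.034,0.05,-0.06],"twist": 0.016},
    {"grip": 0.2,"linear": [0,0.12,0],"twist": 0},
    {"grip": 0.2,"linear": [0,0.15,0],"twist": 0},
    {"grip": 0.2,"linear": [0,0.08,0],"twist": 0}
  ]
}}

```text
clock: 27.45
eef_pos: [0.5397, -0.1651, 0.1199]
tool_rot: [0.496, -0.489, 0.511, -0.504]
ft_force: [-1.1, 0.6, 0.2]
grip_width: 0.0681
```

```bash
python3 - <<'E'
from h import *
go(.5382,-.168,.03,0.0)
E
```

```text
at [ 0.5397 -0.1651  0.1199] jaw -0.0 ydir [ 0.03  -0.015 -0.999] xdir [-0.    -1.     0.015] F [-1.1  0.6  0.2] w 0.0681 t 27.45 j6 1.28
linear [ 0.008  0.449 -0.021] dist mm 90.0 twist -0.0
```

Emit:
{"method": "move_arm", "body": {
  "increments": [
    {"grip": 0.2,"linear": [0.008,0.05,-0.03],"twist": 0},
    {"grip": 0.2,"linear": [0,0.08,0],"twist": 0},
    {"grip": 0.2,"linear": [0,0.1,0],"twist": 0},
    {"grip": 0.2,"linear": [0,0.1,0],"twist": 0},
    {"grip": 0.2,"linear": [0,0.05,0],"twist": 0}
  ]
}}

```text
clock: 27.95
eef_pos: [0.5309, -0.1638, 0.0419]
tool_rot: [0.497, -0.489, 0.51, -0.503]
ft_force: [0.0, 0.6, -0.2]
grip_width: 0.0683
```

```bash
python3 - <<'E'
from h import *
go(.5382,-.168,.03,0.0)
E
```

```text
at [ 0.5309 -0.1638  0.0419] jaw 0.002 ydir [ 0.028 -0.015 -1.   ] xdir [ 0.001 -1.     0.015] F [ 0.   0.6 -0.2] w 0.0683 t 27.95 j6 1.27
linear [0.02  0.061 0.035] dist mm 14.5 twist 0.001
```

Emit:
{"method": "move_arm", "body": {
  "increments": [
    {"grip": 0.2,"linear": [0.02,0,0.036],"twist": 0},
    {"grip": 0.2,"linear": [0,0.03,0],"twist": 0},
    {"grip": 0.2,"linear": [0,0.03,0],"twist": 0},
    {"grip": 0.2,"linear": [0,0,0],"twist": 0},
    {"grip": 0.2,"linear": [0,0,0],"twist": 0}
  ]
}}

```text
clock: 28.45
eef_pos: [0.5393, -0.1675, 0.031]
tool_rot: [0.497, -0.488, 0.51, -0.504]
ft_force: [-0.3, -0.0, 0.0]
grip_width: 0.0687
```

```bash
python3 - <<'E'
from h import *
go(.5382,-.168,.03,0.0)
E
```

```text
at [ 0.5393 -0.1675  0.031 ] jaw 0.002 ydir [ 0.029 -0.015 -0.999] xdir [ 0.002 -1.     0.015] F [-0.3 -0.   0. ] w 0.0687 t 28.45 j6 1.27
linear [ 0.002  0.005 -0.006] dist mm 1.5 twist 0.001
```

Well placed. Grip, lift, twist to the box yaw.

Emit:
{"method": "move_arm", "body": {
  "increments": [
    {"grip": 0.5,"linear": [0,0,0],"twist": 0},
    {"grip": 0.8,"linear": [0,0,0],"twist": 0},
    {"grip": 1,"linear": [0,0,0],"twist": 0},
    {"grip": 1,"linear": [0,0,0],"twist": 0},
    {"grip": 1,"linear": [0,0,0],"twist": 0}
  ]
}}

```text
clock: 28.95
eef_pos: [0.5396, -0.1677, 0.0323]
tool_rot: [0.497, -0.488, 0.511, -0.504]
ft_force: [-0.8, -1.3, -1.8]
grip_width: 0.045
```

Emit:
{"method": "move_arm", "body": {
  "increments": [
    {"grip": 1,"linear": [0,-0.06,0],"twist": 0},
    {"grip": 1,"linear": [0,-0.12,0],"twist": 0},
    {"grip": 1,"linear": [0,-0.15,0],"twist": -0.016},
    {"grip": 1,"linear": [0,-0.15,0],"twist": -0.016},
    {"grip": 1,"linear": [0,-0.08,0],"twist": 0}
  ]
}}

```text
clock: 29.45
eef_pos: [0.5327, -0.1649, 0.1463]
tool_rot: [-0.515, 0.474, -0.491, 0.518]
ft_force: [0.5, 0.2, -1.9]
grip_width: 0.0458
```

Emit:
{"method": "move_arm", "body": {
  "increments": [
    {"grip": 1,"linear": [0,0,0],"twist": 0},
    {"grip": 1,"linear": [0,0,0],"twist": 0},
    {"grip": 1,"linear": [-0.06,0,0],"twist": 0},
    {"grip": 1,"linear": [-0.12,0,0],"twist": 0},
    {"grip": 1,"linear": [-0.12,0,0],"twist": 0}
  ]
}}

```text
clock: 29.95
eef_pos: [0.5286, -0.105, 0.1461]
tool_rot: [-0.514, 0.475, -0.493, 0.517]
ft_force: [-0.8, 0.6, -2.2]
grip_width: 0.0455
```

```bash
python3 - <<'E'
from h import *
go(.462,.256,.15,.066)
E
```

```text
at [ 0.5286 -0.105   0.1461] jaw 0.063 ydir [ 0.023 -0.014 -1.   ] xdir [ 0.063 -0.998  0.015] F [-0.8  0.6 -2.2] w 0.0455 t 29.95 j6 1.32
linear [-1.822 -0.052 -0.218] dist mm 367.1 twist -0.002
```

Emit:
{"method": "move_arm", "body": {
  "increments": [
    {"grip": 1,"linear": [-0.17,-0.004,-0.02],"twist": 0},
    {"grip": 1,"linear": [-0.19,-0.004,-0.022],"twist": 0},
    {"grip": 1,"linear": [-0.19,-0.004,-0.022],"twist": 0},
    {"grip": 1,"linear": [-0.19,-0.004,-0.022],"twist": 0},
    {"grip": 1,"linear": [-0.19,-0.004,-0.022],"twist": 0}
  ]
}}

```text
clock: 30.45
eef_pos: [0.4878, 0.0875, 0.1392]
tool_rot: [0.516, -0.48, 0.49, -0.513]
ft_force: [0.0, -0.1, -1.0]
grip_width: 0.0453
```

Emit:
{"method": "move_arm", "body": {
  "increments": [
    {"grip": 1,"linear": [-0.19,-0.004,-0.022],"twist": 0},
    {"grip": 1,"linear": [-0.19,-0.004,-0.022],"twist": 0},
    {"grip": 1,"linear": [-0.17,-0.004,-0.022],"twist": 0},
    {"grip": 1,"linear": [-0.12,0,-0.015],"twist": 0},
    {"grip": 1,"linear": [-0.06,0,0],"twist": 0}
  ]
}}

```text
clock: 30.95
eef_pos: [0.4523, 0.2425, 0.1324]
tool_rot: [0.522, -0.481, 0.485, -0.511]
ft_force: [-0.3, -0.4, -1.9]
grip_width: 0.0457
```

Emit:
{"method": "move_arm", "body": {
  "increments": [
    {"grip": 1,"linear": [0,0,0],"twist": 0},
    {"grip": 1,"linear": [0,0,0],"twist": 0},
    {"grip": 1,"linear": [0,0,0],"twist": 0},
    {"grip": 1,"linear": [0,0,0],"twist": 0},
    {"grip": 1,"linear": [0,0,0],"twist": 0}
  ]
}}

```text
clock: 31.45
eef_pos: [0.4508, 0.24, 0.1299]
tool_rot: [0.524, -0.481, 0.485, -0.509]
ft_force: [-0.6, 0.4, -0.9]
grip_width: 0.0455
```

```bash
python3 - <<'E'
from h import *
go(.462,.256,.13,.066)
E
```

```text
at [0.4508 0.24   0.1299] jaw 0.066 ydir [-0.01 -0.02 -1.  ] xdir [ 0.066 -0.998  0.019] F [-0.6  0.4 -0.9] w 0.0455 t 31.45 j6 2.0
linear [-0.076 -0.003  0.061] dist mm 19.5 twist -0.0
```

Emit:
{"method": "move_arm", "body": {
  "increments": [
    {"grip": 1,"linear": [-0.045,0,0.03],"twist": 0},
    {"grip": 1,"linear": [-0.045,0,0.03],"twist": 0},
    {"grip": 1,"linear": [0,0.08,0],"twist": 0},
    {"grip": 1,"linear": [0,0.12,0],"twist": 0},
    {"grip": 1,"linear": [0,0.12,0],"twist": 0}
  ]
}}

```text
clock: 31.95
eef_pos: [0.4691, 0.2621, 0.0688]
tool_rot: [0.518, -0.481, 0.488, -0.513]
ft_force: [0.5, -0.2, -1.5]
grip_width: 0.0455
```

Emit:
{"method": "move_arm", "body": {
  "increments": [
    {"grip": 1,"linear": [0,0.09,0],"twist": 0},
    {"grip": 1,"linear": [0,0.05,0],"twist": 0},
    {"grip": 1,"linear": [0,0,0],"twist": 0},
    {"grip": 1,"linear": [0,0,0],"twist": 0},
    {"grip": 1,"linear": [0,0,0],"twist": 0}
  ]
}}

```text
clock: 32.45
eef_pos: [0.4701, 0.2637, 0.0375]
tool_rot: [0.519, -0.481, 0.487, -0.512]
ft_force: [-0.5, 0.5, -1.2]
grip_width: 0.0454
```

```bash
python3 - <<'E'
from h import *
go(.462,.256,.022,.066)
E
```

```text
at [0.4701 0.2637 0.0375] jaw 0.063 ydir [ 0.    -0.013 -1.   ] xdir [ 0.063 -0.998  0.013] F [-0.5  0.5 -1.2] w 0.0454 t 32.45 j6 2.03
linear [ 0.035  0.078 -0.043] dist mm 19.1 twist -0.001
```

Emit:
{"method": "move_arm", "body": {
  "increments": [
    {"grip": 1,"linear": [0.037,0,-0.03],"twist": 0},
    {"grip": 1,"linear": [0,0.03,0],"twist": 0},
    {"grip": 1,"linear": [0,0.03,0],"twist": 0},
    {"grip": 1,"linear": [0,0.01,0],"twist": 0},
    {"grip": 1,"linear": [0,0,0],"twist": 0}
  ]
}}

```text
clock: 32.95
eef_pos: [0.4659, 0.2559, 0.0253]
tool_rot: [0.517, -0.48, 0.488, -0.514]
ft_force: [0.6, -0.3, -1.5]
grip_width: 0.0455
```

```bash
python3 - <<'E'
from h import *
go(.462,.256,.022,.066)
E
```

```text
at [0.4659 0.2559 0.0253] jaw 0.063 ydir [ 0.005 -0.01  -1.   ] xdir [ 0.063 -0.998  0.011] F [ 0.6 -0.3 -1.5] w 0.0455 t 32.95 j6 2.02
linear [-0.002  0.017 -0.019] dist mm 5.1 twist -0.002
```

Emit:
{"method": "move_arm", "body": {
  "increments": [
    {"grip": 1,"linear": [0,0.017,0],"twist": 0},
    {"grip": 1,"linear": [0,0,0],"twist": 0},
    {"grip": 0.2,"linear": [0,0,0],"twist": 0},
    {"grip": 0.2,"linear": [0,0,0],"twist": 0},
    {"grip": 0.2,"linear": [0,0,0],"twist": 0}
  ]
}}

```text
clock: 33.45
eef_pos: [0.4632, 0.2559, 0.0246]
tool_rot: [0.518, -0.481, 0.487, -0.514]
ft_force: [-0.4, 0.1, 0.9]
grip_width: 0.0684
```

Emit:
{"method": "move_arm", "body": {
  "increments": [
    {"grip": 0.2,"linear": [0,-0.06,0],"twist": 0},
    {"grip": 0.2,"linear": [0,-0.15,0],"twist": 0},
    {"grip": 0.2,"linear": [0,-0.18,0],"twist": 0},
    {"grip": 0.2,"linear": [0,-0.18,0],"twist": 0},
    {"grip": 0.1,"linear": [0,-0.08,0],"twist": 0}
  ]
}}

```text
clock: 33.95
eef_pos: [0.464, 0.2571, 0.1594]
tool_rot: [0.518, -0.481, 0.487, -0.513]
ft_force: [0.8, -0.0, 0.6]
grip_width: 0.0767
```

Emit:
{"method": "move_arm", "body": {
  "increments": [
    {"grip": 0.1,"linear": [0,0,0],"twist": 0},
    {"grip": 0.1,"linear": [0,0,0],"twist": 0},
    {"grip": 0.1,"linear": [0.1,0,0.012],"twist": 0},
    {"grip": 0.1,"linear": [0.2,0,0.025],"twist": 0},
    {"grip": 0.1,"linear": [0.2,0,0.025],"twist": 0}
  ]
}}

```text
clock: 34.45
eef_pos: [0.4854, 0.1614, 0.1617]
tool_rot: [-0.517, 0.478, -0.485, 0.518]
ft_force: [1.2, -0.8, 0.5]
grip_width: 0.0769
```

Emit:
{"method": "move_arm", "body": {
  "increments": [
    {"grip": 0.1,"linear": [0.2,0,0.025],"twist": 0},
    {"grip": 0.1,"linear": [0.2,0,0.025],"twist": 0},
    {"grip": 0.1,"linear": [0.2,0,0.025],"twist": 0},
    {"grip": 0.1,"linear": [0.2,0,0.025],"twist": 0},
    {"grip": 0.1,"linear": [0.2,0,0.025],"twist": 0}
  ]
}}

```text
clock: 34.95
eef_pos: [0.5219, -0.044, 0.1558]
tool_rot: [0.521, -0.48, 0.482, -0.516]
ft_force: [0.2, 0.6, 0.4]
grip_width: 0.0768
```

```bash
python3 - <<'E'
from h import *
go(.562,-.253,.15,.066)
E
```

```text
at [ 0.5219 -0.044   0.1558] jaw 0.075 ydir [-0.002 -0.007 -1.   ] xdir [ 0.075 -0.997  0.007] F [0.2 0.6 0.4] w 0.0768 t 34.95 j6 1.42
linear [1.057 0.036 0.122] dist mm 212.9 twist 0.005
```

Emit:
{"method": "move_arm", "body": {
  "increments": [
    {"grip": 0.1,"linear": [0.2,0,0.023],"twist": 0},
    {"grip": 0.1,"linear": [0.2,0,0.023],"twist": 0},
    {"grip": 0.1,"linear": [0.2,0,0.023],"twist": 0},
    {"grip": 0.1,"linear": [0.2,0,0.023],"twist": 0},
    {"grip": 0.1,"linear": [0.15,0,0.015],"twist": 0}
  ]
}}

```text
clock: 35.45
eef_pos: [0.5541, -0.2408, 0.1482]
tool_rot: [0.522, -0.484, 0.479, -0.514]
ft_force: [0.7, -0.4, -0.1]
grip_width: 0.077
```

Emit:
{"method": "move_arm", "body": {
  "increments": [
    {"grip": 0.1,"linear": [0.05,0,0.005],"twist": 0},
    {"grip": 0.1,"linear": [0,0,0],"twist": 0},
    {"grip": 0.1,"linear": [0,0,0],"twist": 0},
    {"grip": 0.1,"linear": [0,0,0],"twist": 0},
    {"grip": 0.1,"linear": [0,0,0],"twist": 0}
  ]
}}

```text
clock: 35.95
eef_pos: [0.5532, -0.2511, 0.1423]
tool_rot: [0.522, -0.488, 0.476, -0.512]
ft_force: [0.3, 0.4, 0.7]
grip_width: 0.0769
```

```bash
python3 - <<'E'
from h import *
go(.562,-.253,.1,.066)
E
```

```text
at [ 0.5532 -0.2511  0.1423] jaw 0.07 ydir [-0.022  0.    -1.   ] xdir [ 0.07  -0.998 -0.002] F [0.3 0.4 0.7] w 0.0769 t 35.95 j6 1.08
linear [0.013 0.21  0.048] dist mm 43.2 twist 0.002
```

Emit:
{"method": "move_arm", "body": {
  "increments": [
    {"grip": 0.1,"linear": [0.012,0,0.048],"twist": 0},
    {"grip": 0.1,"linear": [0,0,0],"twist": 0},
    {"grip": 0.1,"linear": [0,0.08,0],"twist": 0},
    {"grip": 0.1,"linear": [0,0.08,0],"twist": 0},
    {"grip": 0.1,"linear": [0,0.04,0],"twist": 0}
  ]
}}

```text
clock: 36.45
eef_pos: [0.5665, -0.25, 0.1046]
tool_rot: [0.523, -0.484, 0.477, -0.514]
ft_force: [0.1, -0.2, 0.8]
grip_width: 0.077
```

```bash
python3 - <<'E'
from h import *
go(.562,-.253,.03,.066)
im,d=bot.camera('scene');cv2.imwrite('pics/s4.png',cv2.resize(im[120:300,120:460],(800,424)))
E
```

```text
at [ 0.5665 -0.25    0.1046] jaw 0.076 ydir [-0.015 -0.002 -1.   ] xdir [ 0.076 -0.997  0.001] F [ 0.1 -0.2  0.8] w 0.077 t 36.45 j6 1.08
linear [ 0.013  0.373 -0.018] dist mm 74.8 twist 0.005
```

View pics/s4.png

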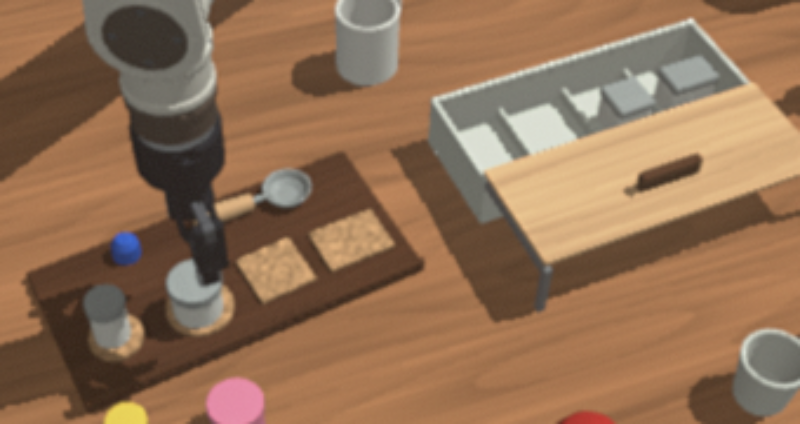

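The oblong and square stand upright in bays 1 and 2 (lids at (688,72) and (628,95)). The gripper is above the wide pot.

Emit:
{"method": "move_arm", "body": {
  "increments": [
    {"grip": 0.1,"linear": [0.013,0,-0.024],"twist": 0.005},
    {"grip": 0.1,"linear": [0,0.06,0],"twist": 0},
    {"grip": 0.1,"linear": [0,0.08,0],"twist": 0},
    {"grip": 0.1,"linear": [0,0.08,0],"twist": 0},
    {"grip": 0.1,"linear": [0,0.05,0],"twist": 0}
  ]
}}

```text
clock: 37.0
eef_pos: [0.5625, -0.2542, 0.0506]
tool_rot: [0.52, -0.485, 0.482, -0.512]
ft_force: [-0.7, -0.9, -0.2]
grip_width: 0.0768
```

```bash
python3 - <<'E'
from h import *
go(.562,-.253,.03,.066)
E
```

```text
at [ 0.5625 -0.2542  0.0506] jaw 0.065 ydir [-0.01  -0.005 -1.   ] xdir [ 0.065 -0.998  0.004] F [-0.7 -0.9 -0.2] w 0.0768 t 37.0 j6 1.09
linear [-0.007  0.103 -0.001] dist mm 20.7 twist -0.001
```

Emit:
{"method": "move_arm", "body": {
  "increments": [
    {"grip": 0.1,"linear": [-0.005,0.05,0],"twist": 0},
    {"grip": 0.1,"linear": [0,0.05,0],"twist": 0},
    {"grip": 0.1,"linear": [0,0,0],"twist": 0},
    {"grip": 0.1,"linear": [0,0,0],"twist": 0},
    {"grip": 0.3,"linear": [0,0,0],"twist": 0}
  ]
}}

```text
clock: 37.5
eef_pos: [0.5617, -0.2532, 0.0281]
tool_rot: [0.52, -0.486, 0.482, -0.512]
ft_force: [0.3, 0.5, -0.1]
grip_width: 0.0645
```

```bash
python3 - <<'E'
from h import *
go(.562,-.253,.03,.066)
E
```

```text
at [ 0.5617 -0.2532  0.0281] jaw 0.064 ydir [-0.011 -0.004 -1.   ] xdir [ 0.064 -0.998  0.003] F [ 0.3  0.5 -0.1] w 0.0645 t 37.5 j6 1.09
linear [-0.001 -0.01   0.002] dist mm 1.9 twist -0.001
```

Emit:
{"method": "move_arm", "body": {
  "increments": [
    {"grip": 0.6,"linear": [0,0,0],"twist": 0},
    {"grip": 1,"linear": [0,0,0],"twist": 0},
    {"grip": 1,"linear": [0,0,0],"twist": 0},
    {"grip": 1,"linear": [0,0,0],"twist": 0},
    {"grip": 1,"linear": [0,0,0],"twist": 0}
  ]
}}

```text
clock: 38.0
eef_pos: [0.5627, -0.2536, 0.0299]
tool_rot: [0.519, -0.485, 0.483, -0.512]
ft_force: [-0.8, 0.2, -1.8]
grip_width: 0.0508
```

Emit:
{"method": "move_arm", "body": {
  "increments": [
    {"grip": 1,"linear": [0,-0.06,0],"twist": 0},
    {"grip": 1,"linear": [0,-0.12,0],"twist": 0},
    {"grip": 1,"linear": [0,-0.16,0],"twist": 0},
    {"grip": 1,"linear": [0,-0.16,0],"twist": 0},
    {"grip": 1,"linear": [0,-0.08,0],"twist": 0}
  ]
}}

```text
clock: 38.5
eef_pos: [0.5608, -0.2517, 0.1481]
tool_rot: [0.52, -0.488, 0.479, -0.511]
ft_force: [-0.0, -0.1, -1.4]
grip_width: 0.0502
```

```bash
python3 - <<'E'
from h import *
go(.467,.176,.15,.066)
E
```

```text
at [ 0.5608 -0.2517  0.1481] jaw 0.064 ydir [-0.017 -0.001 -1.   ] xdir [ 0.064 -0.998  0.   ] F [-0.  -0.1 -1.4] w 0.0502 t 38.5 j6 1.09
linear [-2.164 -0.004 -0.331] dist mm 437.9 twist -0.001
```

Emit:
{"method": "move_arm", "body": {
  "increments": [
    {"grip": 1,"linear": [0,-0.02,0],"twist": 0},
    {"grip": 1,"linear": [-0.06,-0.005,-0.009],"twist": 0},
    {"grip": 1,"linear": [-0.12,-0.005,-0.018],"twist": 0},
    {"grip": 1,"linear": [-0.19,-0.005,-0.029],"twist": 0},
    {"grip": 1,"linear": [-0.19,-0.005,-0.029],"twist": 0}
  ]
}}

```text
clock: 39.0
eef_pos: [0.5367, -0.1409, 0.1576]
tool_rot: [0.518, -0.488, 0.483, -0.51]
ft_force: [0.3, 1.1, -2.1]
grip_width: 0.0504
```

Emit:
{"method": "move_arm", "body": {
  "increments": [
    {"grip": 1,"linear": [-0.19,-0.005,-0.029],"twist": 0},
    {"grip": 1,"linear": [-0.19,-0.005,-0.029],"twist": 0},
    {"grip": 1,"linear": [-0.19,-0.005,-0.029],"twist": 0},
    {"grip": 1,"linear": [-0.19,-0.005,-0.029],"twist": 0},
    {"grip": 1,"linear": [-0.19,-0.005,-0.029],"twist": 0}
  ]
}}

```text
clock: 39.5
eef_pos: [0.4872, 0.0576, 0.1569]
tool_rot: [0.52, -0.492, 0.479, -0.507]
ft_force: [0.2, 0.4, -1.9]
grip_width: 0.0507
```

Emit:
{"method": "move_arm", "body": {
  "increments": [
    {"grip": 1,"linear": [-0.19,-0.005,-0.029],"twist": 0},
    {"grip": 1,"linear": [-0.15,-0.005,-0.023],"twist": 0},
    {"grip": 1,"linear": [-0.08,0,-0.012],"twist": 0},
    {"grip": 1,"linear": [0,0,0],"twist": 0},
    {"grip": 1,"linear": [0,0,0],"twist": 0}
  ]
}}

```text
clock: 40.0
eef_pos: [0.4592, 0.1499, 0.1542]
tool_rot: [0.526, -0.492, 0.473, -0.507]
ft_force: [1.1, -0.8, -1.0]
grip_width: 0.0509
```

```bash
python3 - <<'E'
from h import *
go(.467,.176,.02,.066)
E
```

```text
at [0.4592 0.1499 0.1542] jaw 0.068 ydir [-0.038 -0.002 -0.999] xdir [ 0.068 -0.998 -0.   ] F [ 1.1 -0.8 -1. ] w 0.0509 t 40.0 j6 1.81
linear [-0.127  0.669  0.073] dist mm 136.9 twist 0.001
```

Emit:
{"method": "move_arm", "body": {
  "increments": [
    {"grip": 1,"linear": [-0.065,0,0.02],"twist": 0},
    {"grip": 1,"linear": [-0.06,0,0.02],"twist": 0},
    {"grip": 1,"linear": [0,0,0],"twist": 0},
    {"grip": 1,"linear": [0,0.08,0],"twist": 0},
    {"grip": 1,"linear": [0,0.12,0],"twist": 0}
  ]
}}

```text
clock: 40.5
eef_pos: [0.468, 0.1764, 0.1152]
tool_rot: [0.523, -0.492, 0.476, -0.508]
ft_force: [0.6, 0.3, -3.0]
grip_width: 0.0507
```

Emit:
{"method": "move_arm", "body": {
  "increments": [
    {"grip": 1,"linear": [0,0.14,0],"twist": 0},
    {"grip": 1,"linear": [0,0.12,0],"twist": 0},
    {"grip": 1,"linear": [0,0.07,0],"twist": 0},
    {"grip": 1,"linear": [0,0,0],"twist": 0},
    {"grip": 1,"linear": [0,0,0],"twist": 0}
  ]
}}

```text
clock: 41.0
eef_pos: [0.4659, 0.174, 0.0444]
tool_rot: [0.524, -0.493, 0.476, -0.505]
ft_force: [0.2, -0.6, -1.2]
grip_width: 0.0509
```

```bash
python3 - <<'E'
from h import *
go(.467,.176,.021,.066)
E
```

```text
at [0.4659 0.174  0.0444] jaw 0.06 ydir [-0.035 -0.003 -0.999] xdir [ 0.06  -0.998  0.   ] F [ 0.2 -0.6 -1.2] w 0.0509 t 41.0 j6 1.86
linear [-0.009  0.117  0.01 ] dist mm 23.6 twist -0.003
```

Emit:
{"method": "move_arm", "body": {
  "increments": [
    {"grip": 1,"linear": [-0.008,0.05,0],"twist": 0},
    {"grip": 1,"linear": [0,0.04,0],"twist": 0},
    {"grip": 1,"linear": [0,0.02,0],"twist": 0},
    {"grip": 1,"linear": [0,0,0],"twist": 0},
    {"grip": 1,"linear": [0,0,0],"twist": 0}
  ]
}}

```text
clock: 41.5
eef_pos: [0.4681, 0.1764, 0.0259]
tool_rot: [0.521, -0.492, 0.478, -0.508]
ft_force: [0.4, -0.4, -2.3]
grip_width: 0.0507
```

```bash
python3 - <<'E'
from h import *
go(.467,.176,.02,.066)
E
```

```text
at [0.4681 0.1764 0.0259] jaw 0.059 ydir [-0.027 -0.    -1.   ] xdir [ 0.059 -0.998 -0.001] F [ 0.4 -0.4 -2.3] w 0.0507 t 41.5 j6 1.87
linear [ 0.002  0.03  -0.005] dist mm 6.0 twist -0.004
```

Emit:
{"method": "move_arm", "body": {
  "increments": [
    {"grip": 1,"linear": [0,0.02,0],"twist": 0},
    {"grip": 1,"linear": [0,0.01,0],"twist": 0},
    {"grip": 0.15,"linear": [0,0,0],"twist": 0},
    {"grip": 0.15,"linear": [0,0,0],"twist": 0},
    {"grip": 0.15,"linear": [0,0,0],"twist": 0}
  ]
}}

```text
clock: 42.0
eef_pos: [0.4672, 0.1767, 0.0261]
tool_rot: [0.52, -0.492, 0.478, -0.509]
ft_force: [-1.0, -0.2, 0.2]
grip_width: 0.073
```

Emit:
{"method": "move_arm", "body": {
  "increments": [
    {"grip": 0.15,"linear": [0,-0.06,0],"twist": 0},
    {"grip": 0.15,"linear": [0,-0.15,0],"twist": 0},
    {"grip": 0.15,"linear": [0,-0.18,0],"twist": 0},
    {"grip": 0.15,"linear": [0,-0.18,0],"twist": 0},
    {"grip": 0.2,"linear": [0,-0.08,0],"twist": 0}
  ]
}}

```text
clock: 42.5
eef_pos: [0.4701, 0.1761, 0.1597]
tool_rot: [0.522, -0.492, 0.478, -0.507]
ft_force: [0.2, 0.5, -0.5]
grip_width: 0.0685
```

Emit:
{"method": "move_arm", "body": {
  "increments": [
    {"grip": 0.3,"linear": [0,0,0],"twist": 0},
    {"grip": 0.3,"linear": [0.06,0,0.008],"twist": 0},
    {"grip": 0.3,"linear": [0.12,0,0.016],"twist": 0},
    {"grip": 0.3,"linear": [0.2,0,0.026],"twist": 0},
    {"grip": 0.3,"linear": [0.2,0,0.026],"twist": 0}
  ]
}}

```text
clock: 43.0
eef_pos: [0.494, 0.061, 0.1595]
tool_rot: [0.523, -0.489, 0.476, -0.511]
ft_force: [0.7, 0.3, -0.0]
grip_width: 0.0595
```

Emit:
{"method": "move_arm", "body": {
  "increments": [
    {"grip": 0.3,"linear": [0.2,0,0.026],"twist": 0},
    {"grip": 0.3,"linear": [0.2,0,0.026],"twist": 0},
    {"grip": 0.3,"linear": [0.2,0,0.026],"twist": 0},
    {"grip": 0.3,"linear": [0.2,0,0.026],"twist": 0},
    {"grip": 0.3,"linear": [0.2,0,0.026],"twist": 0}
  ]
}}

```text
clock: 43.5
eef_pos: [0.5285, -0.1482, 0.15]
tool_rot: [0.526, -0.493, 0.472, -0.508]
ft_force: [0.0, 0.8, 0.0]
grip_width: 0.06
```

```bash
python3 - <<'E'
from h import *
go(.5645,-.338,.15,.066)
E
```

```text
at [ 0.5285 -0.1482  0.15  ] jaw 0.068 ydir [-0.038  0.001 -0.999] xdir [ 0.068 -0.998 -0.004] F [0.  0.8 0. ] w 0.06 t 43.5 j6 1.23
linear [ 0.959 -0.008  0.115] dist mm 193.2 twist 0.001
```

Emit:
{"method": "move_arm", "body": {
  "increments": [
    {"grip": 0.3,"linear": [0.2,-0.01,0.025],"twist": 0},
    {"grip": 0.3,"linear": [0.2,-0.01,0.025],"twist": 0},
    {"grip": 0.3,"linear": [0.2,-0.01,0.025],"twist": 0},
    {"grip": 0.3,"linear": [0.17,-0.01,0.025],"twist": 0},
    {"grip": 0.3,"linear": [0.1,0,0.015],"twist": 0}
  ]
}}

```text
clock: 44.0
eef_pos: [0.5563, -0.3335, 0.1455]
tool_rot: [0.526, -0.5, 0.469, -0.504]
ft_force: [0.7, 0.7, 0.4]
grip_width: 0.0596
```

Emit:
{"method": "move_arm", "body": {
  "increments": [
    {"grip": 0.3,"linear": [0.03,0,0.005],"twist": 0},
    {"grip": 0.3,"linear": [0,0,0],"twist": 0},
    {"grip": 0.3,"linear": [0,0,0],"twist": 0},
    {"grip": 0.3,"linear": [0,0,0],"twist": 0},
    {"grip": 0.3,"linear": [0,0,0],"twist": 0}
  ]
}}

```text
clock: 44.5
eef_pos: [0.5533, -0.34, 0.1392]
tool_rot: [0.526, -0.504, 0.466, -0.502]
ft_force: [0.6, -0.0, 0.0]
grip_width: 0.0599
```

```bash
python3 - <<'E'
from h import *
go(.5645,-.338,.11,.066)
E
```

```text
at [ 0.5533 -0.34    0.1392] jaw 0.059 ydir [-0.063  0.012 -0.998] xdir [ 0.058 -0.998 -0.016] F [ 0.6 -0.   0. ] w 0.0599 t 44.5 j6 0.97
linear [-0.005  0.142  0.065] dist mm 31.3 twist -0.004
```

Emit:
{"method": "move_arm", "body": {
  "increments": [
    {"grip": 0.3,"linear": [-0.005,0,0.03],"twist": 0},
    {"grip": 0.3,"linear": [0,0,0.03],"twist": 0},
    {"grip": 0.3,"linear": [0,0.06,0],"twist": 0},
    {"grip": 0.3,"linear": [0,0.08,0],"twist": 0},
    {"grip": 0.3,"linear": [0,0.04,0],"twist": 0}
  ]
}}

```text
clock: 45.0
eef_pos: [0.5669, -0.3352, 0.1034]
tool_rot: [0.527, -0.501, 0.467, -0.504]
ft_force: [-0.2, -0.1, -0.1]
grip_width: 0.0599
```

```bash
python3 - <<'E'
from h import *
go(.5645,-.338,.034,.066)
E
```

```text
at [ 0.5669 -0.3352  0.1034] jaw 0.064 ydir [-0.057  0.009 -0.998] xdir [ 0.063 -0.998 -0.013] F [-0.2 -0.1 -0.1] w 0.0599 t 45.0 j6 0.98
linear [0.018 0.347 0.007] dist mm 69.5 twist -0.001
```

Emit:
{"method": "move_arm", "body": {
  "increments": [
    {"grip": 0.3,"linear": [0.015,0.04,0.005],"twist": 0},
    {"grip": 0.3,"linear": [0,0.08,0],"twist": 0},
    {"grip": 0.3,"linear": [0,0.08,0],"twist": 0},
    {"grip": 0.3,"linear": [0,0.05,0],"twist": 0},
    {"grip": 0.3,"linear": [0,0,0],"twist": 0}
  ]
}}

```text
clock: 45.5
eef_pos: [0.5641, -0.3376, 0.048]
tool_rot: [0.527, -0.502, 0.465, -0.503]
ft_force: [0.2, 0.3, -0.9]
grip_width: 0.06
```

```bash
python3 - <<'E'
from h import *
go(.5637,-.338,.034,.066)
im,d=bot.camera('scene');cv2.imwrite('pics/s5.png',cv2.resize(im[120:300,120:460],(800,424)))
E
```

```text
at [ 0.5641 -0.3376  0.048 ] jaw 0.064 ydir [-0.061  0.01  -0.998] xdir [ 0.063 -0.998 -0.014] F [ 0.2  0.3 -0.9] w 0.06 t 45.5 j6 0.98
linear [0.003 0.07  0.002] dist mm 14.1 twist -0.001
```

View pics/s5.png

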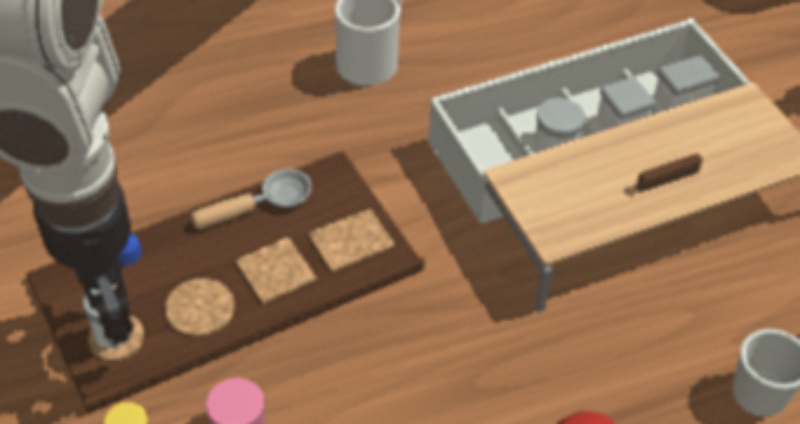

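Three pots are upright in bays 1–3 and the fingers are around the slim pot. Descend, grip, lift.

Emit:
{"method": "move_arm", "body": {
  "increments": [
    {"grip": 0.3,"linear": [0.003,0.035,0.004],"twist": 0},
    {"grip": 0.3,"linear": [0,0.03,0],"twist": 0},
    {"grip": 0.3,"linear": [0,0,0],"twist": 0},
    {"grip": 0.6,"linear": [0,0,0],"twist": 0},
    {"grip": 0.8,"linear": [0,0,0],"twist": 0}
  ]
}}

```text
clock: 46.05
eef_pos: [0.5666, -0.3395, 0.0376]
tool_rot: [0.527, -0.5, 0.468, -0.504]
ft_force: [0.4, 0.0, -1.0]
grip_width: 0.0368
```

Emit:
{"method": "move_arm", "body": {
  "increments": [
    {"grip": 1,"linear": [0,0,0],"twist": 0},
    {"grip": 1,"linear": [0,0,0],"twist": 0},
    {"grip": 1,"linear": [0,0,0],"twist": 0},
    {"grip": 1,"linear": [0,0,0],"twist": 0},
    {"grip": 1,"linear": [0,0,0],"twist": 0}
  ]
}}

```text
clock: 46.55
eef_pos: [0.5665, -0.3393, 0.0376]
tool_rot: [0.527, -0.5, 0.468, -0.504]
ft_force: [0.4, -0.2, -0.7]
grip_width: 0.0365
```

Emit:
{"method": "move_arm", "body": {
  "increments": [
    {"grip": 1,"linear": [0,-0.06,0],"twist": 0},
    {"grip": 1,"linear": [0,-0.12,0],"twist": 0},
    {"grip": 1,"linear": [0,-0.16,0],"twist": 0},
    {"grip": 1,"linear": [0,-0.16,0],"twist": 0},
    {"grip": 1,"linear": [0,-0.1,0],"twist": 0}
  ]
}}

```text
clock: 47.05
eef_pos: [0.5706, -0.3386, 0.1592]
tool_rot: [0.528, -0.503, 0.464, -0.503]
ft_force: [-0.2, 0.9, -1.0]
grip_width: 0.0368
```

```bash
python3 - <<'E'
from h import *
go(.473,.096,.16,.066)
E
```

```text
at [ 0.5706 -0.3386  0.1592] jaw 0.064 ydir [-0.064  0.013 -0.998] xdir [ 0.063 -0.998 -0.017] F [-0.2  0.9 -1. ] w 0.0368 t 47.05 j6 0.98
linear [-2.199  0.055 -0.347] dist mm 445.5 twist -0.001
```

Emit:
{"method": "move_arm", "body": {
  "increments": [
    {"grip": 1,"linear": [0,-0.02,0],"twist": 0},
    {"grip": 1,"linear": [-0.06,-0.003,-0.009],"twist": 0},
    {"grip": 1,"linear": [-0.12,-0.003,-0.018],"twist": 0},
    {"grip": 1,"linear": [-0.19,-0.003,-0.029],"twist": 0},
    {"grip": 1,"linear": [-0.19,-0.003,-0.029],"twist": 0}
  ]
}}

```text
clock: 47.55
eef_pos: [0.5466, -0.2282, 0.1692]
tool_rot: [0.526, -0.503, 0.468, -0.502]
ft_force: [0.7, 1.0, -1.4]
grip_width: 0.0369
```

Emit:
{"method": "move_arm", "body": {
  "increments": [
    {"grip": 1,"linear": [-0.19,-0.003,-0.029],"twist": 0},
    {"grip": 1,"linear": [-0.19,-0.003,-0.029],"twist": 0},
    {"grip": 1,"linear": [-0.19,-0.003,-0.029],"twist": 0},
    {"grip": 1,"linear": [-0.19,-0.003,-0.029],"twist": 0},
    {"grip": 1,"linear": [-0.19,-0.003,-0.029],"twist": 0}
  ]
}}

```text
clock: 48.05
eef_pos: [0.4967, -0.0286, 0.17]
tool_rot: [0.527, -0.508, 0.463, -0.5]
ft_force: [0.5, -0.0, -1.0]
grip_width: 0.0367
```

Emit:
{"method": "move_arm", "body": {
  "increments": [
    {"grip": 1,"linear": [-0.19,-0.003,-0.029],"twist": 0},
    {"grip": 1,"linear": [-0.19,-0.003,-0.029],"twist": 0},
    {"grip": 1,"linear": [-0.15,0,-0.02],"twist": 0},
    {"grip": 1,"linear": [-0.08,0,-0.01],"twist": 0},
    {"grip": 1,"linear": [0,0,0],"twist": 0}
  ]
}}

```text
clock: 48.55
eef_pos: [0.4601, 0.1032, 0.1693]
tool_rot: [0.533, -0.509, 0.457, -0.499]
ft_force: [0.7, -0.1, -1.3]
grip_width: 0.0369
```

```bash
python3 - <<'E'
from h import *
go(.473,.096,.03,.066)
E
```

```text
at [0.4601 0.1032 0.1693] jaw 0.067 ydir [-0.086  0.015 -0.996] xdir [ 0.065 -0.998 -0.021] F [ 0.7 -0.1 -1.3] w 0.0369 t 48.55 j6 1.7
linear [0.055 0.688 0.121] dist mm 140.1 twist 0.0
```

Emit:
{"method": "move_arm", "body": {
  "increments": [
    {"grip": 1,"linear": [0.02,0,0.05],"twist": 0},
    {"grip": 1,"linear": [0.02,0,0.05],"twist": 0},
    {"grip": 1,"linear": [0,0,0],"twist": 0},
    {"grip": 1,"linear": [0,0.08,0],"twist": 0},
    {"grip": 1,"linear": [0,0.12,0],"twist": 0}
  ]
}}

```text
clock: 49.05
eef_pos: [0.4811, 0.0938, 0.1273]
tool_rot: [0.531, -0.509, 0.459, -0.499]
ft_force: [-0.4, -0.4, -2.3]
grip_width: 0.0362
```

Emit:
{"method": "move_arm", "body": {
  "increments": [
    {"grip": 1,"linear": [0,0.14,0],"twist": 0},
    {"grip": 1,"linear": [0,0.1,0],"twist": 0},
    {"grip": 1,"linear": [0,0.08,0],"twist": 0},
    {"grip": 1,"linear": [0,0,0],"twist": 0},
    {"grip": 1,"linear": [0,0,0],"twist": 0}
  ]
}}

```text
clock: 49.55
eef_pos: [0.4756, 0.0888, 0.0578]
tool_rot: [0.53, -0.513, 0.461, -0.494]
ft_force: [-0.1, 0.0, -1.0]
grip_width: 0.0368
```

```bash
python3 - <<'E'
from h import *
go(.473,.096,.028,.066)
E
```

```text
at [0.4756 0.0888 0.0578] jaw 0.051 ydir [-0.087  0.014 -0.996] xdir [ 0.05  -0.999 -0.019] F [-0.1  0.  -1. ] w 0.0368 t 49.55 j6 1.69
linear [-0.034  0.15   0.002] dist mm 30.8 twist -0.007
```

Emit:
{"method": "move_arm", "body": {
  "increments": [
    {"grip": 1,"linear": [-0.034,0.03,0],"twist": -0.006},
    {"grip": 1,"linear": [0,0.05,0],"twist": 0},
    {"grip": 1,"linear": [0,0.05,0],"twist": 0},
    {"grip": 1,"linear": [0,0.02,0],"twist": 0},
    {"grip": 1,"linear": [0,0,0],"twist": 0}
  ]
}}

```text
clock: 50.05
eef_pos: [0.476, 0.0964, 0.029]
tool_rot: [0.53, -0.508, 0.459, -0.499]
ft_force: [-1.4, -1.3, 3.3]
grip_width: 0.0368
```

```bash
python3 - <<'E'
from h import *
go(.473,.096,.028,.066)
E
```

```text
at [0.476  0.0964 0.029 ] jaw 0.063 ydir [-0.08   0.015 -0.997] xdir [ 0.062 -0.998 -0.02 ] F [-1.4 -1.3  3.3] w 0.0368 t 50.05 j6 1.69
linear [ 0.001  0.006 -0.015] dist mm 3.2 twist -0.001
```

Emit:
{"method": "move_arm", "body": {
  "increments": [
    {"grip": 0.8,"linear": [0,0,0],"twist": 0},
    {"grip": 0.5,"linear": [0,0,0],"twist": 0},
    {"grip": 0.3,"linear": [0,0,0],"twist": 0},
    {"grip": 0.3,"linear": [0,0,0],"twist": 0},
    {"grip": 0.3,"linear": [0,0,0],"twist": 0}
  ]
}}

```text
clock: 50.55
eef_pos: [0.4691, 0.0961, 0.0294]
tool_rot: [0.534, -0.511, 0.456, -0.496]
ft_force: [-0.2, -0.6, 0.3]
grip_width: 0.0599
```

Emit:
{"method": "move_arm", "body": {
  "increments": [
    {"grip": 0.3,"linear": [0,-0.06,0],"twist": 0},
    {"grip": 0.3,"linear": [0,-0.12,0],"twist": 0},
    {"grip": 0.3,"linear": [0,-0.18,0],"twist": 0},
    {"grip": 0.3,"linear": [0,-0.18,0],"twist": 0},
    {"grip": 0.3,"linear": [0,-0.1,0],"twist": 0}
  ]
}}

```text
clock: 51.05
eef_pos: [0.4816, 0.0943, 0.1613]
tool_rot: [0.534, -0.511, 0.456, -0.496]
ft_force: [0.6, -0.5, 0.1]
grip_width: 0.0598
```

```bash
python3 - <<'E'
from h import *
go(.6035,.224,.16,.066)
im,d=bot.camera('scene');cv2.imwrite('pics/s6.png',cv2.resize(im[120:240,290:460],(800,565)))
P=cloud('scene',d);v,u=np.mgrid[0:420,0:560]
for a in (.05,.0):
  pass
m=(P[...,2]>.045)&(P[...,2]<.0645)&(P[...,0]>.41)&(P[...,0]<.52)&(P[...,1]>.06)&(P[...,1]<.38);blobs(P,m,40)
E
```

```text
at [0.4816 0.0943 0.1613] jaw 0.064 ydir [-0.094  0.014 -0.996] xdir [ 0.062 -0.998 -0.02 ] F [ 0.6 -0.5  0.1] w 0.0598 t 51.05 j6 1.68
linear [-0.609 -0.041  0.648] dist mm 178.0 twist -0.001
px [416. 149.] n 420 z 0.0535 rect c [454.4 342.2] size [87.1 72.2] ang 1.5 mean [456.  347.1]
px [386. 161.] n 271 z 0.0553 rect c [467.3 253.4] size [49.3 47.1] ang 5.7 mean [469.8 251.8]
px [320. 161.] n 123 z 0.0559 rect c [413.9  97. ] size [ 6.5 72.1] ang 2.5 mean [413.7  93.3]
px [358. 169.] n 266 z 0.0518 rect c [467.2 173.8] size [50.1 50.9] ang 83.3 mean [469.3 173.5]
px [331. 177.] n 178 z 0.0608 rect c [475.1  95.7] size [35.  37.9] ang 69.4 mean [478.6  94.2]
```

View pics/s6.png

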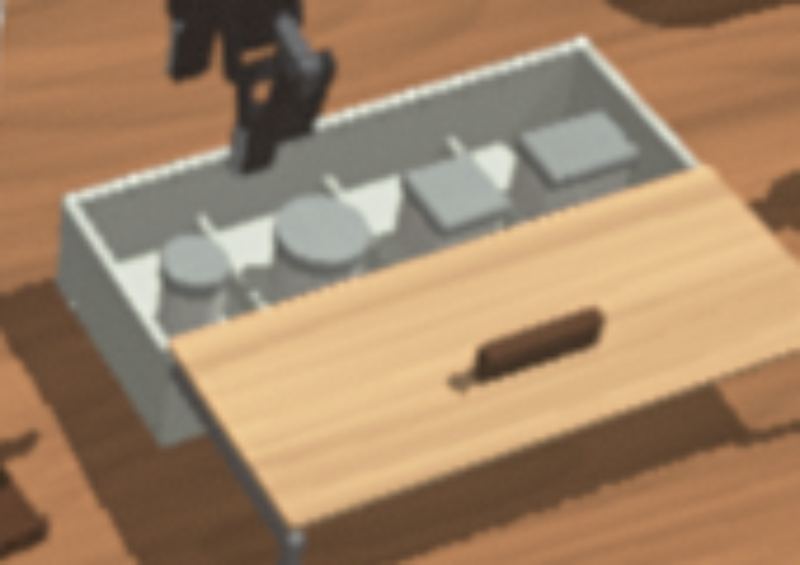

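All four lids are at their expected heights (52–61 mm) in the right order. Now the cover bar.

Emit:
{"method": "move_arm", "body": {
  "increments": [
    {"grip": 0.4,"linear": [-0.06,-0.005,0.06],"twist": 0},
    {"grip": 0.4,"linear": [-0.13,-0.01,0.13],"twist": 0},
    {"grip": 0.4,"linear": [-0.16,-0.01,0.17],"twist": 0},
    {"grip": 0.4,"linear": [-0.14,-0.01,0.15],"twist": 0},
    {"grip": 0.4,"linear": [-0.08,0,0.08],"twist": 0}
  ]
}}

```text
clock: 51.6
eef_pos: [0.602, 0.2176, 0.173]
tool_rot: [0.526, -0.508, 0.462, -0.501]
ft_force: [0.6, -0.5, -0.6]
grip_width: 0.0513
```

Emit:
{"method": "move_arm", "body": {
  "increments": [
    {"grip": 0.4,"linear": [0,0,0],"twist": 0},
    {"grip": 0.4,"linear": [0,0,0],"twist": 0},
    {"grip": 0.4,"linear": [0,0,0],"twist": 0},
    {"grip": 0.4,"linear": [0,0,0],"twist": 0},
    {"grip": 0.4,"linear": [0,0,0],"twist": 0}
  ]
}}

```text
clock: 52.1
eef_pos: [0.6029, 0.2181, 0.1735]
tool_rot: [0.526, -0.508, 0.462, -0.502]
ft_force: [-0.1, -0.7, 1.2]
grip_width: 0.0509
```

```bash
python3 - <<'E'
from h import *
go(.604,.224,.125,.066)
E
```

```text
at [0.6029 0.2181 0.1735] jaw 0.06 ydir [-0.071  0.019 -0.997] xdir [ 0.058 -0.998 -0.024] F [-0.1 -0.7  1.2] w 0.0509 t 52.1 j6 1.84
linear [-0.023  0.242  0.024] dist mm 48.9 twist -0.003
```

Emit:
{"method": "move_arm", "body": {
  "increments": [
    {"grip": 0.4,"linear": [-0.02,0.04,0.035],"twist": -0.003},
    {"grip": 0.4,"linear": [0,0.08,0],"twist": 0},
    {"grip": 0.4,"linear": [0,0.08,0],"twist": 0},
    {"grip": 0.4,"linear": [0,0.03,0],"twist": 0},
    {"grip": 0.4,"linear": [0,0,0],"twist": 0}
  ]
}}

```text
clock: 52.6
eef_pos: [0.6076, 0.2223, 0.1263]
tool_rot: [0.526, -0.506, 0.461, -0.504]
ft_force: [0.1, -0.3, 0.0]
grip_width: 0.0511
```

```bash
python3 - <<'E'
from h import *
go(.6035,.224,.083,.066)
E
```

```text
at [0.6076 0.2223 0.1263] jaw 0.064 ydir [-0.068  0.021 -0.997] xdir [ 0.062 -0.998 -0.025] F [ 0.1 -0.3  0. ] w 0.0511 t 52.6 j6 1.84
linear [-0.004  0.217 -0.005] dist mm 43.5 twist -0.001
```

Emit:
{"method": "move_arm", "body": {
  "increments": [
    {"grip": 0.4,"linear": [-0.004,0.05,-0.005],"twist": 0},
    {"grip": 0.4,"linear": [0,0.06,0],"twist": 0},
    {"grip": 0.4,"linear": [0,0.06,0],"twist": 0},
    {"grip": 0.4,"linear": [0,0.035,0],"twist": 0},
    {"grip": 0.4,"linear": [0,0,0],"twist": 0}
  ]
}}

```text
clock: 53.1
eef_pos: [0.604, 0.2242, 0.0828]
tool_rot: [0.526, -0.506, 0.461, -0.505]
ft_force: [0.2, -0.4, -0.8]
grip_width: 0.0514
```

```bash
python3 - <<'E'
from h import *
go(.6035,.224,.082,.066)
E
```

```text
at [0.604  0.2242 0.0828] jaw 0.064 ydir [-0.067  0.021 -0.998] xdir [ 0.062 -0.998 -0.025] F [ 0.2 -0.4 -0.8] w 0.0514 t 53.1 j6 1.84
linear [ 0.001  0.004 -0.002] dist mm 0.9 twist -0.001
```

Emit:
{"method": "move_arm", "body": {
  "increments": [
    {"grip": 0.7,"linear": [0,0,0],"twist": 0},
    {"grip": 1,"linear": [0,0,0],"twist": 0},
    {"grip": 1,"linear": [0,0,0],"twist": 0},
    {"grip": 1,"linear": [0,0,0],"twist": 0},
    {"grip": 1,"linear": [0,0,0],"twist": 0}
  ]
}}

```text
clock: 53.6
eef_pos: [0.6044, 0.2243, 0.0832]
tool_rot: [0.526, -0.506, 0.461, -0.505]
ft_force: [-1.0, 0.5, -1.9]
grip_width: 0.0106
```

Emit:
{"method": "move_arm", "body": {
  "increments": [
    {"grip": 1,"linear": [0,0.003,-0.05],"twist": 0},
    {"grip": 1,"linear": [0,0.006,-0.09],"twist": 0},
    {"grip": 1,"linear": [0,0.006,-0.1],"twist": 0},
    {"grip": 1,"linear": [0,0.006,-0.1],"twist": 0},
    {"grip": 1,"linear": [0,0.003,-0.08],"twist": 0}
  ]
}}

```text
clock: 54.1
eef_pos: [0.5263, 0.2191, 0.0832]
tool_rot: [0.522, -0.502, 0.466, -0.509]
ft_force: [2.5, 0.5, -6.2]
grip_width: 0.0102
```

```bash
python3 - <<'E'
from h import *
go(.4847,.2163,.082,.066)
E
```

```text
at [0.5263 0.2191 0.0832] jaw 0.063 ydir [-0.051  0.022 -0.998] xdir [ 0.061 -0.998 -0.025] F [ 2.5  0.5 -6.2] w 0.0102 t 54.1 j6 1.88
linear [ 0.001  0.016 -0.208] dist mm 41.7 twist -0.002
```

Emit:
{"method": "move_arm", "body": {
  "increments": [
    {"grip": 1,"linear": [0,0.003,-0.08],"twist": 0},
    {"grip": 1,"linear": [0,0.003,-0.06],"twist": 0},
    {"grip": 1,"linear": [0,0,-0.04],"twist": 0},
    {"grip": 1,"linear": [0,0,-0.03],"twist": 0},
    {"grip": 1,"linear": [0,0,0],"twist": 0}
  ]
}}

```text
clock: 54.6
eef_pos: [0.4849, 0.2163, 0.0831]
tool_rot: [0.52, -0.5, 0.467, -0.51]
ft_force: [1.0, -0.0, -3.5]
grip_width: 0.0097
```

Emit:
{"method": "move_arm", "body": {
  "increments": [
    {"grip": 1,"linear": [0,0,-0.03],"twist": 0},
    {"grip": 1,"linear": [0,0,-0.03],"twist": 0},
    {"grip": 1,"linear": [0,0,-0.03],"twist": 0},
    {"grip": 1,"linear": [0,0,0],"twist": 0},
    {"grip": 1,"linear": [0,0,0],"twist": 0}
  ]
}}

```text
clock: 55.1
eef_pos: [0.4856, 0.2163, 0.0833]
tool_rot: [-0.511, 0.493, -0.477, 0.518]
ft_force: [1.6, 0.0, -2.6]
grip_width: 0.0103
```

```bash
python3 - <<'E'
from h import *
go(.4847,.2163,.082,.066)
E
```

```text
at [0.4856 0.2163 0.0833] jaw 0.059 ydir [-0.009  0.023 -1.   ] xdir [ 0.059 -0.998 -0.023] F [ 1.6  0.  -2.6] w 0.0103 t 55.1 j6 1.92
linear [-0.     0.007 -0.004] dist mm 1.6 twist -0.003
```

The cover has reached its stop after 119–120 mm of travel. Releasing and backing away.

Emit:
{"method": "move_arm", "body": {
  "increments": [
    {"grip": 0.4,"linear": [0,0,0],"twist": 0},
    {"grip": 0.4,"linear": [0,0,0],"twist": 0},
    {"grip": 0.4,"linear": [0,0,0],"twist": 0},
    {"grip": 0.4,"linear": [0,-0.05,0],"twist": 0},
    {"grip": 0.4,"linear": [0,-0.12,0],"twist": 0}
  ]
}}

```text
clock: 55.6
eef_pos: [0.4832, 0.2149, 0.1177]
tool_rot: [-0.513, 0.494, -0.476, 0.516]
ft_force: [-1.3, 0.1, -0.3]
grip_width: 0.0511
```

Emit:
{"method": "move_arm", "body": {
  "increments": [
    {"grip": 0.4,"linear": [0,-0.2,0],"twist": 0},
    {"grip": 0.4,"linear": [0,-0.2,0],"twist": 0},
    {"grip": 0.4,"linear": [0,-0.1,0],"twist": 0},
    {"grip": 0.4,"linear": [0.1,0,0],"twist": 0},
    {"grip": 0.4,"linear": [0.2,0,0],"twist": 0}
  ]
}}

```text
clock: 56.1
eef_pos: [0.4899, 0.1561, 0.2293]
tool_rot: [-0.51, 0.491, -0.476, 0.522]
ft_force: [0.6, -0.6, -0.2]
grip_width: 0.051
```

Emit:
{"method": "move_arm", "body": {
  "increments": [
    {"grip": 0.4,"linear": [0.2,0,0],"twist": 0},
    {"grip": 0.4,"linear": [0.2,0,0],"twist": 0},
    {"grip": 0.4,"linear": [0.2,0,0],"twist": 0},
    {"grip": 0.4,"linear": [0.2,0,0],"twist": 0},
    {"grip": 0.4,"linear": [0.1,0,0],"twist": 0}
  ]
}}

```text
clock: 56.6
eef_pos: [0.5027, -0.0302, 0.2318]
tool_rot: [-0.508, 0.487, -0.478, 0.525]
ft_force: [0.1, 1.2, -0.5]
grip_width: 0.0517
```

Emit:
{"method": "move_arm", "body": {
  "increments": [
    {"grip": 0.4,"linear": [0,0,0],"twist": 0},
    {"grip": 0.4,"linear": [0,0,0],"twist": 0},
    {"grip": 0.4,"linear": [0,0,0],"twist": 0},
    {"grip": 0.4,"linear": [0,0,0],"twist": 0},
    {"grip": 0.4,"linear": [0,0,0],"twist": 0}
  ]
}}

```text
clock: 57.1
eef_pos: [0.5027, -0.0304, 0.2349]
tool_rot: [-0.507, 0.487, -0.479, 0.526]
ft_force: [-0.3, 0.0, 0.2]
grip_width: 0.0513
```

```bash
python3 - <<'E'
from h import *
go(.4,0,.3)
im,d=bot.camera('top');cv2.imwrite('pics/t4.png',cv2.resize(im[140:320,40:440],(800,360)))
P=cloud('top',d);v,u=np.mgrid[0:420,0:560]
print("bar");m=(P[...,2]>.085)&(P[...,2]<.1)&(u>60)&(u<235)&(v>150)&(v<310);blobs(P,m,20)
print("cover");m=(P[...,2]>.070)&(P[...,2]<.08)&(u>60)&(u<235)&(v>170)&(v<310);blobs(P,m)
im,d=bot.camera('scene');P=cloud('scene',d)
print("scene bar");m=(P[...,2]>.085)&(P[...,2]<.1)&(u>300)&(u<445)&(v>120)&(v<250);blobs(P,m,20)
E
```

```text
at [ 0.5027 -0.0304  0.2349] jaw 0.066 ydir [ 0.01   0.028 -1.   ] xdir [ 0.067 -0.997 -0.027] F [-0.3  0.   0.2] w 0.0513 t 57.1 j6 1.43
linear [-0.194 -0.326 -0.498] dist mm 125.3 twist 0
bar
px [145. 257.] n 190 z 0.0942 rect c [484.1 218.5] size [12.  70.1] ang 3.5 mean [484.  217.7]
cover
px [141. 266.] n 7204 z 0.0732 rect c [463.5 227.8] size [129.9 305.4] ang 3.8 mean [463.1 232.4]
scene bar
px [378. 158.] n 157 z 0.0937 rect c [487.1 214.4] size [17.3 71.1] ang 1.9 mean [488.1 213.2]
```

View pics/t4.png

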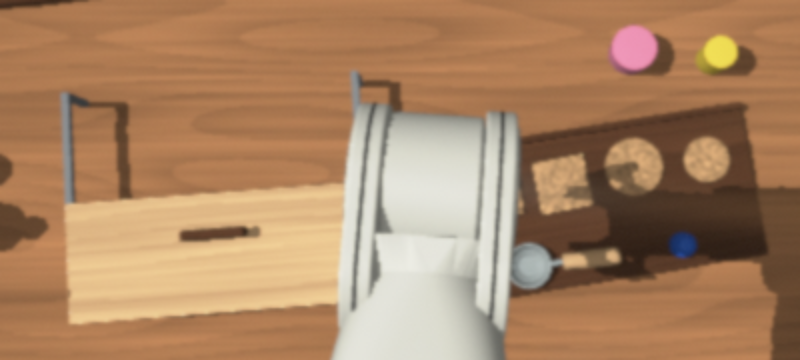

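The cover is shut with no white rim showing at the front. The bar moved about 119 mm on both cameras, and the cover centre is within 1 mm of the box centre. The arm is clear.

```bash
python3 -c "
from workcell import bot
print(bot.job_done())"
```

```text
the job is handed in; nothing more can be done
None
```

The job is handed in at 57 s of the 120 s allowed. I slid the cover back to its stop, then moved the four pots into the bays in their row order: oblong, square, wide, slim, left to right. Then I slid the cover shut to its other stop. The look-alikes were not touched.

**Pots:** Before shutting the cover, the scene camera showed all four upright, one to each bay. The lids read about 52, 52, 55 and 61 mm high for wide, oblong, square and slim. The oblong's reading was blurred because its patch merged with the box wall, so I judged that pot by eye.

**Cover:**
- Both cameras put the bar's travel at about 119 mm. The tilt-corrected grip positions give about 120 mm.
- The cover's centre came out about 0.6 mm from the box's centre, within camera error, and no rim shows at the front.
- The arm hid the right end of the cover in the last picture.

**Problems along the way:**
- My first attempt to grip the bar missed, and I redid it.
- Pushing against the stop tilted the tool by up to about 0.1 rad. That tilt drifted afterwards and was about 0.06 to 0.09 rad while carrying the slim pot.
- At each call's end the wrist force readings were only a few newtons.

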